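Refit the wedge-wire screen in the saw's coolant separator

ROBOT

A 6-joint arm with a two-finger parallel gripper is mounted at the origin on the work surface. World frame = base frame: x ahead of the robot, y to its left, z up, the work surface at z = 0. Lengths are in mm, angles in rad, forces in N, time in s.
With the tool pointing down it reaches from about 250 to 725 mm from the base axis. Payload 4 kg.
Tool frame: the origin (TCP) lies on the centre line of the jaws, within the pads' length; the fingertips stand 8 mm ahead of it and the grasp point (between the pads) lies 11 mm behind it (bot.finger_overhang is the distance from the TCP to the fingertips, in mm); y points along the fingers, z is the direction in which the jaws open and shut, and the axes are right-handed (so a half turn about y gives the same grasp; the last joint's range is limited). The gripper opens to 85 mm and grips with 20 to 120 N. Pads are 22 mm wide; open, the fingers measure 114 mm over their backs; the gripper's body (76 mm by 85 mm) begins 54 mm behind the grasp point. The pads swing forward as they close: fully open they stand 13 mm farther back than shut.
Start: joints at [-1.143, 0.241, 0.005, 1.335, 0, 1.571], TCP at [207.433, -454.941, 239.306] pointing down, gripper open.
Joint ranges: [-2.72, 2.72], [-1.05, 1.87], [-1.09, 1.28], [-1.99, 2.15], [-1.42, 1.44], [-3.14, 3.14]. Speed limits (rad/s): [2.79, 2.79, 3.14, 3.14, 3.14, 3.14].

INTERFACE

Orientations are given as a unit quaternion [x, y, z, w].
In Python, from bench import bot gives the robot as it stands.
- The arm moves only by the tool send_rows, never from a script. Its arguments are lists of equal length, an entry for each row: "offset": the shift along the tool's x, y, z as a fraction of full scale, a list of three; "turn": the turn about the tool's y as a fraction of full scale; "claw": the closure, from -1 (fully open) to 1 (shut). A call has 1 to 20 rows; each row is the pose to reach, as a shift and turn from the pose commanded when the call began, along the tool's axes at that moment; what a row does not reach only later rows make up. Full scale, the value 1, is 0.25 m for a shift and 45 degrees for a turn. A row lasts 1/8 s, in which the tool goes at most 62.5 mm and 10.7 degrees, less where a joint would pass 70% of its speed; a pose out of reach is approached as far as the arm can. A call with a number of a shift or a turn outside -1 to 1 is refused whole. A call with a gripper value outside its range is refused whole. The fingers move at their own pace and stop on an object; "squeeze" is the grip in N (left out, the last holds). Time passes only in rows, so rows that repeat a pose let the fingers close. It gives the time, the measured TCP pose, the force and the opening at its end, in the units of the state.
- bot.sense(): the state, without advancing time (a new reading comes with each control period).
- bot.camera(name): name is "side" or "top" or "wrist"; returns (picture, depth): 480x640x3 uint8, red, green, blue; 480x640 float32, mm along the optical axis (not along the pixel's ray), 0 where there is no reading.
- bot.camera_model(name): a dict with "fovy" (degrees; the focal length in pixels is half the picture's height over the tangent of half this angle, whatever the lens; pixels are square), "cx", "cy" (the principal point, pixels), "distortion" ([k1, k2, p1, p2, k3] as OpenCV has them; the pictures are not rectified), "extrinsics" (4x4, takes a point from world to camera coordinates); the wrist camera has in their place "mount" (4x4, takes a point from camera to tool coordinates, whose origin is the TCP and whose axes are the tool frame's). Camera axes: x right, y up, looking along -z (the intrinsics and any distortion apply to the point x, -y, -z); pixel columns grow to the right and rows downward; lengths in mm; the calibration is good to about 2 mm. A picture is of the moment at which its call begins: read the wrist's pose just before it. camera_model takes no time and is no camera call.
- bot.close_job(): hands the job in, once; it reports no verdict.
The state is a dict: "t": time; "qpos": joint angles; "dq": joint speeds; "joint_torque": joint torques, N m; "eef_pos": TCP position; "tool_rot": TCP orientation; "contact_force": force on the tool from outside, world axes, zero at the start; "torque": the same for the moment, N m; "grip_width": opening from 0.0 (shut) to 1.0 (fully open).
Only numpy, scipy, OpenCV 4.12 (cv2) and the standard library are available. Lean on these libraries where they do the work, as an engineer would, in place of code of your own. Each camera call takes 0.05 s, during which the arm holds its last target.

TASK

Put the cleaned screen with the yellow handle back into the sloping bed of the coolant separator: tuck its upper edge under the red lip, feel for the sprung bar and push it in, then, keeping it pushed in, lower the opposite edge behind the red front ledge until the screen lies fully home on the bed. Do it without forcing the screen and without letting it drop onto the bed, let go of it, and leave the other things on the bench where they are.

Things in the scene. Friction and masses are not known exactly. Their poses are not given: they have to be found in the camera images.
- screen: Loose flat screen of bright steel with black slots, 180 x 140 x 6 mm, about 0.45 kg (varies), lying flat on the black mat at the start, handle up. Origin: centre of its underside; x along the 180 mm length, y along the 140 mm width, z up out of the slotted face. It is the same end for end: either 140 mm edge may go up the slope.
- screen_handle (a point): Middle of the grip bar of the screen's yellow bridge handle, 38 mm above the screen's underside (z) at its middle; axes as the screen. Straight flat-sided bar: 80 mm along y, 12 mm along x (grip it across this), 20 mm high (z 28 to 48 mm of the screen), on two legs at y = -37 and +37 mm; open underneath.
- screen_end_a (a point): Middle of the screen's edge at its +x end, on the underside (x = +90 mm).
- screen_end_b (a point): Middle of the screen's edge at its -x end, on the underside (x = -90 mm).
- separator: Green steel coolant separator, fixed (place, side and yaw change from run to run), 172 mm wide. Origin on the bench straight below the middle of the seated screen, x to its back, z up. A feed box stands at the back (front face at x = 98 mm, top 226 mm high, pipe stub to 252 mm); a chip pan 45 mm high reaches to x = -193 mm.
- bed: Sloping bed of the separator, 35 degrees, low end to its front and 70 mm above the bench. Origin: middle of the lower end of the seat; x up the slope, y across, z square to the seat. Home, the screen lies on the plane z = 0, square with the bed, nominally from x = 0 to 180 mm, its origin at x = 90, y = 0, z = 0. Side cheeks at y = -76 and +76 mm, 14 mm high (6 mm play each side).
- lip (a point): Nominal place of the front edge of the red lip, on its underside: x = 168, z = 12 mm of the bed, axes as the bed. Lip, front ledge and sprung bar are one red frame clamped through slotted holes: all three stand together up to 5 mm farther up or down the slope than nominal, to be found by touch. The lip covers x = 168 to 204 mm and is 3 mm thick; the slot under it is 12 mm high.
- ledge (a point): Nominal place of the top inner edge of the red front ledge: x = 0, y = 0, z = 6 mm of the bed, axes as the bed; it is part of the red frame that stands up to 5 mm farther up or down the slope. The ledge is 8 mm thick and 6 mm above the seat, level with the top of the seated screen. From ledge to bar (out) is 178 mm, to bar (fully pushed in) 184 mm.
- bar (a point): Middle of the lower face of the brass sprung bar under the lip when it is out (again the nominal place; it is part of the red frame): x = 178, y = 0, z = 5 mm of the bed. It yields up the slope by 6 mm to a solid stop, pushing back with about 4 N at first contact, 1 N more per mm, 10 N at the stop. With the screen home it stays pushed in 2 mm.
- mat: Black rubber mat 260 x 240 x 4 mm, fixed to the bench; origin at the centre of its underside. The screen starts on it.
- tool_holder: Bystander: steel taper tool holder standing upright, 63 mm across, 135 mm high; origin at its foot.
- wrench: Bystander: steel wrench 200 mm long lying flat; origin at its underside.
- chip_brush: Bystander: brush lying on the bench; origin at its underside.
- cutting_oil: Bystander: yellow bottle 60 mm across, 170 mm high; origin at its foot.
- tube_offcut: Bystander: square steel tube offcut 130 x 40 x 40 mm; origin at its underside, x along it.
- bar_offcut: Bystander: round steel bar offcut standing on end, 48 mm across, 60 mm high; origin at its foot.
- offcut_bin: Bystander: blue plastic bin 150 x 110 x 60 mm; origin at its underside.

How it is judged (in metres and radians):
On the way:
1. the screen's upper edge is up at the lip, low enough to pass under it (at least 172 mm up the bed), while its lower edge is still raised (about 2 to 23 degrees off the bed) (angle between the z axis of screen and the z axis of bed, either way round between 0.03 and 0.4 rad and ((x of screen_end_a in the frame of bed above 0.172 m and z of screen_end_a in the frame of bed between -0.004 and 0.009 m and z of screen_end_b in the frame of bed above 0.005 m) or (x of screen_end_b in the frame of bed above 0.172 m and z of screen_end_b in the frame of bed between -0.004 and 0.009 m and z of screen_end_a in the frame of bed above 0.005 m))), for 0.1 s.
At the end, for the whole second after the job is handed in: The screen lies home on the bed between ledge and lip: its origin within 8 mm of the nominal seated place along the slope (the frame's 5 mm and 3 mm more) and 8 mm across it, less than 2 mm above the seat, its face within about 1.1 degrees of the bed; it is let go and at rest (x of screen in the frame of bed between 0.082 and 0.098 m and y of screen in the frame of bed between -0.008 and 0.008 m and z of screen in the frame of bed between -0.003 and 0.002 m and angle between the z axis of screen and the z axis of bed, either way round below 0.02 rad and contact force between the fingers and screen below 0.05 N and linear speed of screen below 0.01 m/s); the robot touches nothing.
It fails at once if the screen is forced: more than 60 N between screen and separator (contact force between screen and separator above 60 N).
It fails at once if the screen is dropped or slammed onto the bed (turning faster than 2.5 rad/s or moving faster than 0.5 m/s with an edge within 60 mm of the seat) (distance between screen and bed below 0.15 m and z of screen in the frame of bed below 0.06 m and (angular speed of screen above 2.5 rad/s or linear speed of screen above 0.5 m/s)).
It fails at once if another thing on the bench is moved more than 20 mm (distance of any of tool_holder, wrench, chip_brush, cutting_oil, tube_offcut, bar_offcut, offcut_bin from where it was at the start of the episode above 0.02 m).
It also fails if it takes over 54 s, if anything falls off the work surface, if the arm or the gripper's body presses on something with over 40 N, if the wrist force passes 120 N, or if a joint passes its speed limit or range.

## Working session

There is one attempt and no reset: what is moved stays moved. The work goes in short steps, Python scripts to look and compute and a tool call to move; the robot and the scene stay as the last step left them, time stands still between calls to the robot, and variables do not carry over. Pictures are saved under pics/ and viewed, and the job is handed in when it is done.

Besides the shell and the picture viewer there is one more tool, called after "Request:" as name(argument=value, ...), one argument or row to a line, values as JSON. send_rows: Moves the arm, as the interface text tells. Its arguments: {"type":"object","properties":{"offset":{"type":"array"},"turn":{"type":"array"},"claw":{"type":"array"},"squeeze":{"type":"number"}},"required":["offset","turn","claw"]}

```bash
ls; mkdir -p pics; python3 - <<'E'
from bench import bot
import cv2,json
print(bot.sense())
for n in ("side","top","wrist"):
    m=bot.camera_model(n); print(n,m)
for n in ("side","top"):
    p,d=bot.camera(n); cv2.imwrite(f"pics/{n}0.png",p[:,:,::-1])
    import numpy as np; np.save(f"pics/{n}0d.npy",d)
E
```

```text
pics
{'t': 0.0, 'qpos': array([-1.14298875e+00,  2.41453162e-01,  3.72213873e-03,  1.33520638e+00,
       -2.47980151e-05,  1.57081292e+00]), 'dq': array([0.0005752 , 0.00069633, 0.0011213 , 0.00086619, 0.00109399,
       0.00185317]), 'joint_torque': array([ 3.79860730e-04, -3.72320402e+01,  2.52406508e+01,  1.69039622e-02,
        1.31734197e-05,  1.37895551e-06]), 'eef_pos': array([ 207.17486736, -454.37827805,  238.39208393]), 'tool_rot': array([-0.15026549,  0.69173031, -0.69025457,  0.14992696]), 'contact_force': array([-0.01905585, -0.56297209, -0.8582933 ]), 'torque': array([-0.02056701, -0.03595885, -0.05111225]), 'grip_width': 0.9971859075930867}
side {'fovy': 50.793996747041504, 'cx': 321.0642912795828, 'cy': 244.85510837016406, 'distortion': array([0.04602161, 0.        , 0.        , 0.        , 0.        ]), 'extrinsics': array([[-9.79271601e-01, -2.02434853e-01, -6.87471668e-03,
         5.03144291e+02],
       [ 9.71020675e-02, -4.98973022e-01,  8.61160329e-01,
        -1.62523519e+02],
       [-1.77759163e-01,  8.42642305e-01,  5.08286953e-01,
        -1.22206672e+03]
[... 439 characters left out ...]
02],
       [-1.22181587e-01, -1.84546566e-02,  9.92336176e-01,
        -1.33805215e+03],
       [ 0.00000000e+00,  0.00000000e+00,  0.00000000e+00,
         1.00000000e+00]])}
wrist {'fovy': 70.35956023808508, 'cx': 320.7342749488706, 'cy': 240.61746686388446, 'distortion': array([-0.03029175,  0.        ,  0.        ,  0.        ,  0.        ]), 'mount': array([[-5.90927829e-04, -9.64644793e-01, -2.63552792e-01,
        -6.57788800e+01],
       [-1.85717300e-04,  2.63552940e-01, -9.64644916e-01,
        -1.33737818e+02],
       [ 9.99999808e-01, -5.21089213e-04, -3.34891993e-04,
         7.03430829e-02],
       [ 0.00000000e+00,  0.00000000e+00,  0.00000000e+00,
         1.00000000e+00]])}
```

View pics/side0.png

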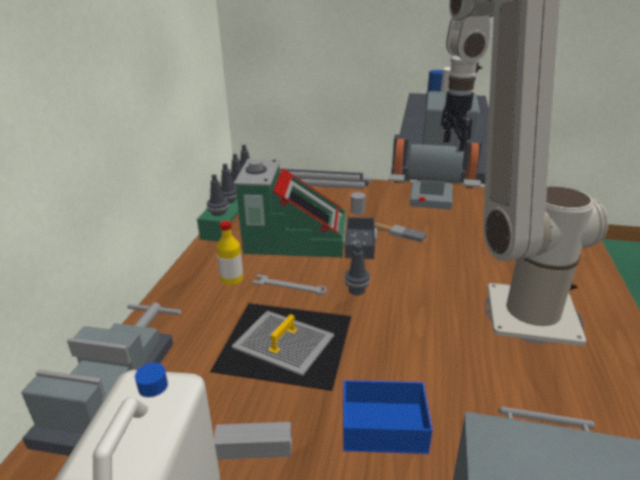

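View pics/top0.png

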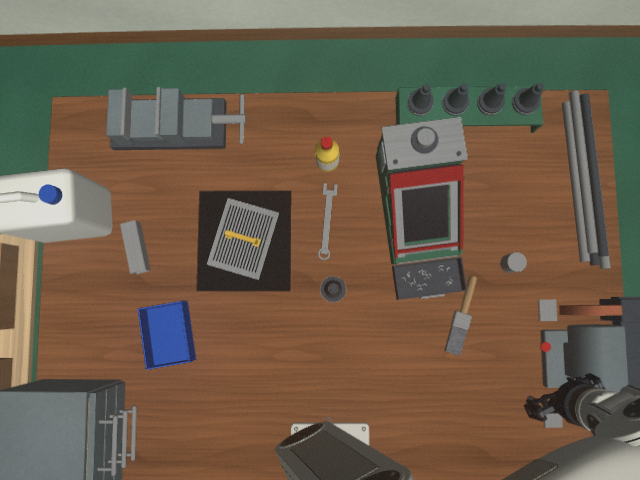

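```bash
cat > h.py <<'E'
import numpy as np,cv2
from scipy.spatial.transform import Rotation as R
from bench import bot
def K(m):
    f=240/np.tan(np.radians(m['fovy'])/2); return np.array([[f,0,m['cx']],[0,f,m['cy']],[0,0,1]])
F=np.diag([1,-1,-1,1.])
def cam(n,pose=None):
    """returns K,dist,T world->cv camera"""
    m=bot.camera_model(n)
    if n=='wrist':
        T=np.eye(4);T[:3,:3]=R.from_quat(pose['tool_rot']).as_matrix();T[:3,3]=pose['eef_pos']
        E=np.linalg.inv(T@m['mount'])
    else: E=m['extrinsics']
    return K(m),m['distortion'],F@E
def proj(c,P):
    K_,d,T=c; P=np.atleast_2d(P).astype(float)
    return cv2.projectPoints(P,cv2.Rodrigues(T[:3,:3])[0],T[:3,3],K_,d)[0][:,0]
def ray(c,px):
    K_,d,T=c; u=cv2.undistortPoints(np.array(px,float).reshape(-1,1,2),K_,d)[:,0]
    Ti=np.linalg.inv(T); D=np.c_[u,np.ones(len(u))]@Ti[:3,:3].T
    return Ti[:3,3],D
def atz(c,px,z):
    o,D=ray(c,px); return o+D*((z-o[2])/D[:,2])[:,None]
def cloud(c,dep):
    v,u=np.mgrid[0:480,0:640]; o,D=ray(c,np.c_[u.ravel(),v.ravel()])
    return (o+D*dep.reshape(-1,1)).reshape(480,640,3)
def tri(cs,pxs):
    A=np.zeros((3,3));b=np.zeros(3)
    for c,p in zip(cs,pxs):
        o,D=ray(c,[p]);D=D[0]/np.linalg.norm(D[0]);M=np.eye(3)-np.outer(D,D);A+=M;b+=M@o
    return np.linalg.solve(A,b)
E
python3 - <<'E'
from h import *
p=cv2.imread('pics/top0.png');s=cv2.imread('pics/side0.png')
cv2.imwrite('pics/tsep.png',cv2.resize(p[110:310,360:500],None,fx=4,fy=4,interpolation=cv2.INTER_CUBIC)[:800][: , :560] if 0 else cv2.resize(p[110:260,370:490],None,fx=4.8,fy=4,interpolation=cv2.INTER_CUBIC))
cv2.imwrite('pics/tscr.png',cv2.resize(p[185:295,190:300],None,fx=5,fy=5,interpolation=cv2.INTER_CUBIC))
c=cam('top');C=cloud(c,np.load('pics/top0d.npy'))
for u,v in [(243,238),(241,240),(426,140),(430,165),(425,215),(427,280),(400,170),(460,170),(395,248),(460,246),(210,280)]: print((u,v),C[v,u].round(1))
c=cam('side');C=cloud(c,np.load('pics/side0d.npy'))
for u,v in [(283,330),(257,195),(305,200),(325,300)]: print((u,v),C[v,u].round(1))
E
```

```text
(243, 238) [550.9 210.5  50.9]
(241, 240) [550.2 221.7  14. ]
(426, 140) [ 735.1 -214.9  257.1]
(430, 165) [ 693.6 -231.5  203.6]
(425, 215) [ 596.8 -234.3  102.5]
(427, 280) [ 445.2 -250.9    7.9]
(400, 170) [ 684.5 -165.2  196.8]
(460, 170) [ 683.3 -299.6  196.8]
(395, 248) [ 518.6 -161.6   95.7]
(460, 246) [ 523.6 -320.2   81.5]
(210, 280) [449.2 303.2  -1.8]
(283, 330) [551.2 228.3  42.9]
(257, 195) [ 713.4 -124.   191.6]
(305, 200) [ 619.8 -279.4  112.5]
(325, 300) [494.   47.1  -0.5]
```

View pics/tsep.png

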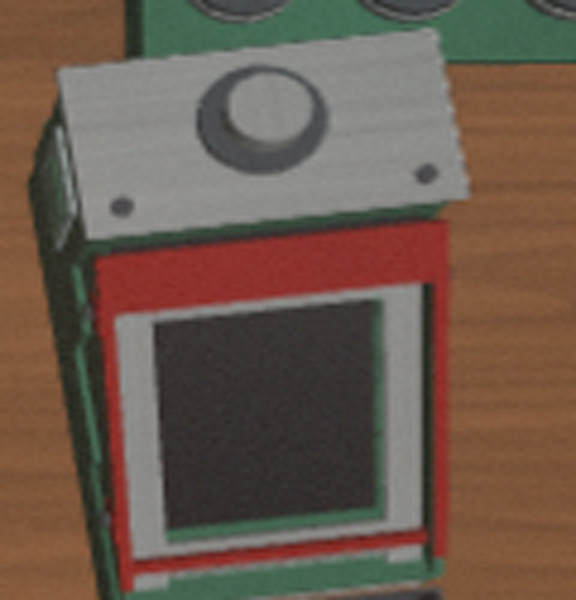

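View pics/tscr.png

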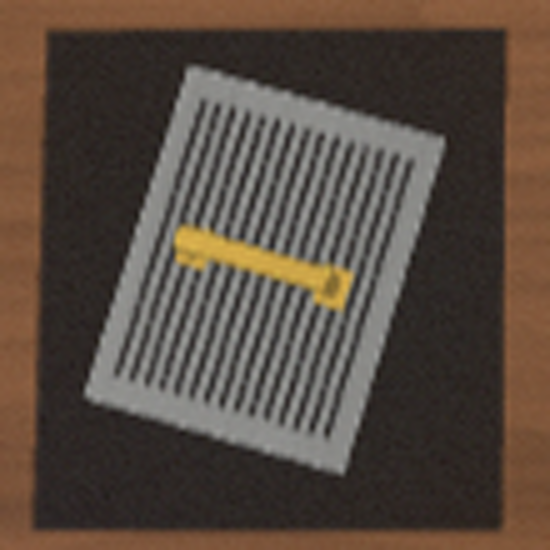

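```bash
cat >> h.py <<'E'
def go(pos,jaw_deg=None,n=None):
    """offset fractions and turn to reach pos (TCP) with jaw axis tool z at world yaw jaw_deg (mod 180)"""
    s=bot.sense(); M=R.from_quat(s['tool_rot']).as_matrix()
    off=M.T@(np.array(pos)-s['eef_pos'])/250
    zj=M[:,2]; cur=np.degrees(np.arctan2(zj[1],zj[0])); turn=0
    if jaw_deg is not None:
        d=(jaw_deg-cur+90)%180-90
        turn=d*np.sign(M[2,1])/45   # tool y down -> +turn about y = -yaw
    print('t',round(s['t'],2),'pos',s['eef_pos'].round(1),'jaw',round(cur,2),'y',M[:,1].round(3),'x',M[:,0].round(3),'F',s['contact_force'].round(1),'gw',round(s['grip_width'],3),'q',s['qpos'].round(2))
    print('offset',off.round(4),'turn',round(turn,4), 'dist',round(np.linalg.norm(off)*250))
E
python3 - <<'E'
from h import *
go([480,-225,380],-85)
E
```

```text
t 0.1 pos [ 207.2 -454.5  238.5] jaw -65.49 y [-0.001  0.002 -1.   ] x [-0.91  -0.415 -0.   ] F [ 0.2 -1.1 -0.6] gw 1.001 q [-1.14  0.24  0.    1.34  0.    1.57]
offset [-1.3736 -0.5652 -0.3835] turn 0.4336 dist 384
```

Request:
send_rows(
  offset=[
    [0,-0.2,0],
    [0,-0.4,0],
    [-0.2,-0.56,-0.05],
    [-0.4,-0.56,-0.1],
    [-0.6,-0.56,-0.2],
    [-0.8,-0.56,-0.3],
    [-1,-0.56,-0.38],
    [-1,-0.56,-0.38],
  ],
  turn=[0,0.05,0.15,0.25,0.35,0.43,0.43,0.43],
  claw=[-1,-1,-1,-1,-1,-1,-1,-1],
)

```text
t: 1.1
eef_pos: [397.3, -262.1, 378.7]
tool_rot: [-0.034, 0.707, -0.706, 0.034]
contact_force: [0.4, -0.4, 0.1]
grip_width: 1.0
```

```bash
python3 - <<'E'
from h import *
go([600,-235,400],-85)
E
```

```text
t 1.1 pos [ 397.3 -262.1  378.7] jaw -84.47 y [-0.001  0.001 -1.   ] x [-0.995 -0.096  0.001] F [ 0.4 -0.4  0.1] gw 1.0 q [-0.58  0.18  0.29  1.68  0.    2.46]
offset [-0.8172 -0.0859 -0.0298] turn 0.0118 dist 206
```

Request:
send_rows(
  offset=[
    [-0.2,-0.04,0],
    [-0.45,-0.08,-0.02],
    [-0.7,-0.08,-0.03],
    [-0.8,-0.08,-0.03],
    [-0.8,-0.08,-0.03],
    [-0.8,-0.08,-0.03],
  ],
  turn=[0,0,0,0,0,0],
  claw=[-1,-1,-1,-1,-1,-1],
)

```text
t: 1.85
eef_pos: [593.0, -240.3, 399.2]
tool_rot: [-0.032, 0.706, -0.706, 0.031]
contact_force: [-0.7, 0.1, 0.1]
grip_width: 0.999
```

```bash
python3 - <<'E'
from h import *
import pickle
s=bot.sense();p,d=bot.camera('wrist');cv2.imwrite('pics/w1.png',p[:,:,::-1]);np.save('pics/w1d.npy',d);pickle.dump(s,open('pics/w1.pkl','wb'))
go([550,210,300],90)
c=cam('wrist',s)
print(proj(c,[[595,-235,121]]))
E
```

```text
t 1.9 pos [ 592.7 -240.3  400. ] jaw -84.93 y [ 0. -0. -1.] x [-0.996 -0.088 -0.   ] F [-0.   0.2  0.3] gw 1.003 q [-0.38  0.6   0.96  1.94 -0.    2.67]
offset [ 0.0108  0.3992 -1.8093] turn 0.1127 dist 463
[[316.17197596 201.43504751]]
```

View pics/w1.png

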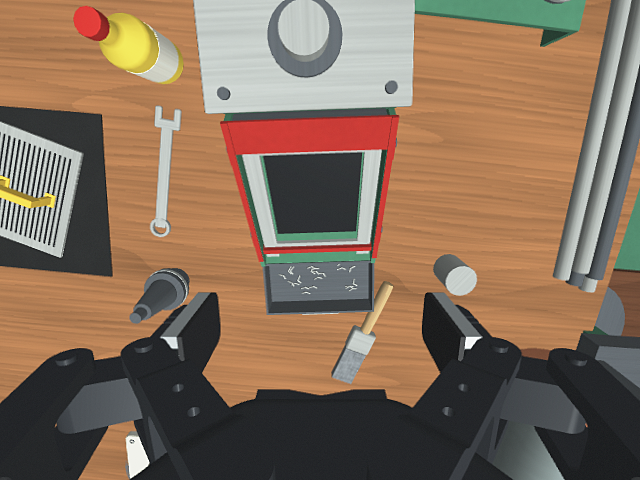

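```bash
python3 - <<'E'
from h import *
p=cv2.imread('pics/w1.png')
cv2.imwrite('pics/w1c.png',cv2.resize(p[95:325,210:410],None,fx=3.4,fy=2.6*1.0,interpolation=cv2.INTER_CUBIC))
cv2.imwrite('pics/w1a.png',cv2.resize(p[100:180,210:410],None,fx=4,fy=4,interpolation=cv2.INTER_CUBIC))
cv2.imwrite('pics/w1b.png',cv2.resize(p[225:325,230:400],None,fx=4.7,fy=4.7,interpolation=cv2.INTER_CUBIC))
E
```

```text
(no output)
```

View pics/w1a.png

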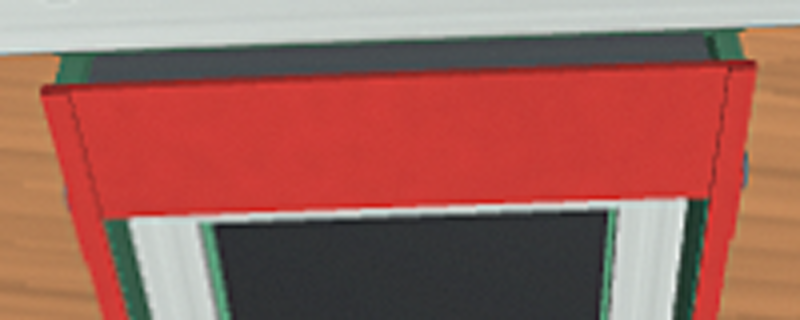

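View pics/w1b.png

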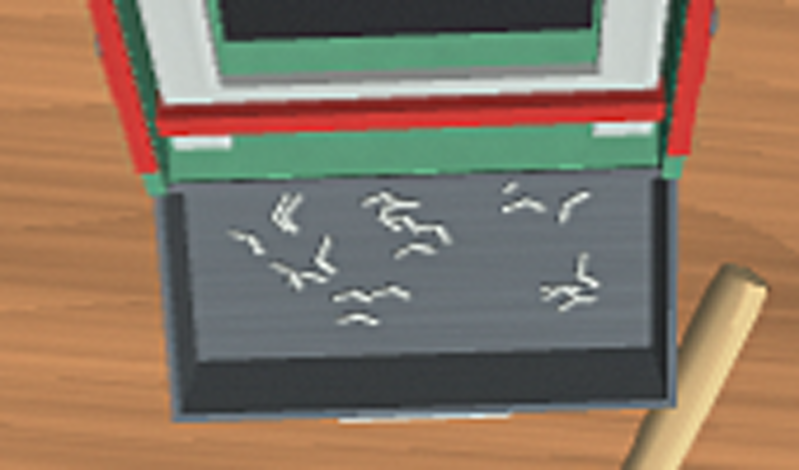

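```bash
cat > sep.py <<'E'
from h import *
import pickle
from scipy.optimize import least_squares
s1=pickle.load(open('pics/w1.pkl','rb')); cw=cam('wrist',s1); ct=cam('top')
a=np.radians(35)
def b2s(x,y,z): return np.array([-90*np.cos(a)+x*np.cos(a)-z*np.sin(a), y, 70+x*np.sin(a)+z*np.cos(a)])
def s2w(P,X,Y,yaw):
    c,s=np.cos(yaw),np.sin(yaw); return np.array([X+c*P[0]-s*P[1],Y+s*P[0]+c*P[1],P[2]])
W=[(236.25,154.5),(387,149.5),(227,123),(392.5,116.75),(264,251),(371,247.6),(267.2,314.4),(373.8,311.2)]
T=[(392.9,189.25),(458.5,181.25)]
def model(p):
    X,Y,yaw,d,wl,wd,wp=p
    return [s2w(q,X,Y,yaw) for q in (b2s(168+d,wl,15),b2s(168+d,-wl,15),b2s(204+d,wl,15),b2s(204+d,-wl,15),b2s(d,wd,6),b2s(d,-wd,6),np.array([-193,wp,45]),np.array([-193,-wp,45]))]
def res(p):
    P=np.array(model(p)); r=(proj(cw,P)-W).ravel(); r2=(proj(ct,P[:2])-T).ravel()*0.5
    return np.r_[r,r2,p[3]/4]
E
python3 - <<'E'
from sep import *
r=least_squares(res,[595,-235,np.radians(5),0,76,76,76],x_scale=[10,10,.1,3,10,10,10])
p=r.x;print('X Y yaw d',p[:2].round(1),np.degrees(p[2]).round(2),p[3:].round(1));print(r.fun.round(1))
d=np.load('pics/w1d.npy');C=cloud(cw,d)
# seat borders: pts left strip/right strip
pts=[]
for (u0,v0),(u1,v1) in [((252,165),(267,230)),((374,160),(363,228))]:
    for t in np.linspace(0,1,30):
        u=int(u0+(u1-u0)*t);v=int(v0+(v1-v0)*t);pts.append(C[v,u])
pts=np.array(pts);m=pts.mean(0);n=np.linalg.svd(pts-m)[2][2];n*=np.sign(n[2])
print('mean',m.round(1),'n',n.round(3),'slope',np.degrees(np.arccos(n[2])).round(2),'dir',np.degrees(np.arctan2(-n[1],-n[0])).round(2),'rms',((pts-m)@n).std())
# bed z of points under the fit
for P in pts[::6]:
    c,s=np.cos(p[2]),np.sin(p[2]);dx=P[0]-p[0];dy=P[1]-p[1];x=c*dx+s*dy+90*np.cos(a);z=P[2]-70
    print(round(x*np.cos(a)+z*np.sin(a),1),round(-s*dx+c*dy,1),round(-x*np.sin(a)+z*np.cos(a),1))
print('mat',C[150,90],'bench',C[200,450],C[80,600])
E
```

```text
X Y yaw d [ 598.6 -232.8] 7.12 [-0.2 76.7 75.2 84.3]
[-0.4  0.5  0.5  0.   0.5  0.1 -0.4  0.2 -0.1 -0.8 -0.1 -1.  -0.1  0.4
 -0.1  0.2 -0.1  0.1  0.5 -0.3 -0. ]
mean [ 601.4 -231.3  125.1] n [-0.567 -0.069  0.821] slope 34.85 dir 6.9 rms 0.5190583402616975
143.6 66.3 0.6
125.5 66.1 0.8
105.8 66.0 0.8
83.7 66.0 1.7
60.5 66.0 1.6
145.2 -66.8 1.6
125.2 -65.3 0.6
105.7 -64.4 2.3
81.9 -64.0 1.0
58.9 -61.7 2.6
mat [625.44884384 116.862052     1.59328208] bench [ 597.53940197 -445.72113156   -1.11650656] [ 790.22796203 -623.29549977   17.11679277]
```

```bash
python3 - <<'E'
from h import *
c=cam('top')
q=np.array([(193,67),(443,138),(343,472),(87,398)])/5+[190,185]
P=atz(c,q,10);print(P.round(1));print('ctr',P.mean(0).round(1))
for i,j in((0,1),(3,2),(0,3),(1,2)):
    v=P[j]-P[i];print(np.linalg.norm(v).round(1),np.degrees(np.arctan2(v[1],v[0])).round(2))
h=np.array([(178,233),(350,275)])/5+[190,185]
print(atz(c,h,52).round(1))
go([640,225,330],(-104+0))
E
```

```text
[[659.5 256.1  10. ]
 [621.  126.   10. ]
 [449.5 176.2  10. ]
 [488.  308.   10. ]]
ctr [554.5 216.6  10. ]
135.7 -106.48
137.3 -106.3
179.2 163.16
178.7 163.66
[[567.3 254.2  52. ]
 [545.5 167.8  52. ]]
t 1.9 pos [ 592.7 -240.3  400. ] jaw -84.93 y [ 0. -0. -1.] x [-0.996 -0.088 -0.   ] F [-0.   0.2  0.3] gw 1.003 q [-0.38  0.6   0.96  1.94 -0.    2.67]
offset [-0.3531  0.2792 -1.8372] turn 0.4238 dist 473
```

Request:
send_rows(
  offset=[
    [0.05,0,-0.15],
    [0.1,0,-0.35],
    [0.15,0,-0.55],
    [0.2,0,-0.75],
    [0.2,0,-1],
    [0.2,0,-1],
  ],
  turn=[-0.23,-0.46,-0.69,-0.92,-1,-1],
  claw=[-1,-1,-1,-1,-1,-1],
)

```text
t: 2.65
eef_pos: [519.6, 8.0, 401.3]
tool_rot: [0.3, -0.639, 0.64, -0.303]
contact_force: [-1.3, -0.3, 0.3]
grip_width: 0.999
```

```bash
python3 - <<'E'
from h import *
go([500,200,330],73.5)
E
```

```text
t 2.65 pos [519.6   8.  401.3] jaw -39.54 y [ 0.003  0.001 -1.   ] x [-0.637 -0.771 -0.002] F [-1.3 -0.3  0.3] gw 0.999 q [0.02 0.28 0.47 1.76 0.   2.28]
offset [-0.5417  0.2856 -0.5499] turn 1.4881 dist 206
```

Request:
send_rows(
  offset=[
    [-0.1,0.05,-0.1],
    [-0.25,0.12,-0.25],
    [-0.4,0.2,-0.4],
    [-0.54,0.28,-0.55],
    [-0.54,0.28,-0.55],
  ],
  turn=[-0.23,-0.46,-0.69,-0.92,-1],
  claw=[-1,-1,-1,-1,-1],
)

```text
t: 3.28
eef_pos: [501.0, 198.0, 328.0]
tool_rot: [0.524, -0.476, 0.475, -0.523]
contact_force: [-0.4, -0.7, -0.3]
grip_width: 1.001
```

Request:
send_rows(
  offset=[
    [0,0,0],
    [0,0,0],
    [0,0,0],
    [0,0,0],
    [0,0,0],
  ],
  turn=[-0.23,-0.46,-0.69,-0.92,-1],
  claw=[-1,-1,-1,-1,-1],
)

```text
t: 3.9
eef_pos: [502.6, 194.8, 330.3]
tool_rot: [-0.665, 0.24, -0.241, 0.665]
contact_force: [0.0, 0.7, -0.6]
grip_width: 0.998
```

Request:
send_rows(
  offset=[
    [0,0,0],
    [0,0,0],
    [0,0,0],
    [0,0,0],
  ],
  turn=[-0.23,-0.46,-0.51,-0.51],
  claw=[-1,-1,-1,-1],
)

```text
t: 4.4
eef_pos: [502.6, 195.1, 330.2]
tool_rot: [-0.699, 0.104, -0.105, 0.699]
contact_force: [1.0, -0.0, 1.0]
grip_width: 1.0
```

```bash
python3 - <<'E'
from h import *
import pickle
s=bot.sense();p,d=bot.camera('wrist');cv2.imwrite('pics/w2.png',p[:,:,::-1]);np.save('pics/w2d.npy',d);pickle.dump(s,open('pics/w2.pkl','wb'))
go([554,216,150],73.5)
E
```

```text
t 4.45 pos [502.6 195.4 330.1] jaw 72.94 y [ 0.001  0.    -1.   ] x [ 0.956 -0.293  0.001] F [-0.6 -0.3  0.6] gw 0.997 q [ 0.37  0.3   0.32  1.59 -0.    0.67]
offset [0.1715 0.7206 0.1387] turn -0.0124 dist 188
```

View pics/w2.png

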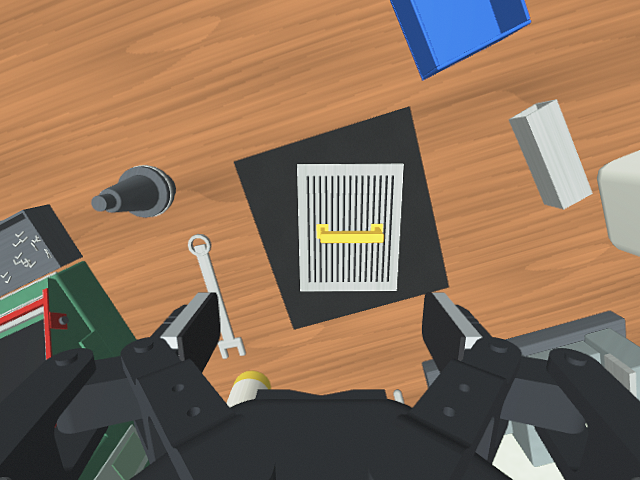

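```bash
python3 - <<'E'
from h import *
p=cv2.imread('pics/w2.png')
cv2.imwrite('pics/w2a.png',cv2.resize(p[155:300,285:415],None,fx=4.5,fy=4.1,interpolation=cv2.INTER_CUBIC))
E
```

```text
(no output)
```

View pics/w2a.png

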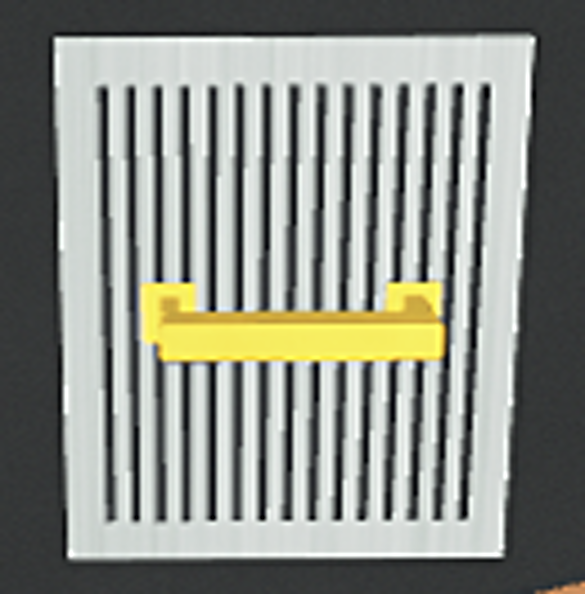

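```bash
python3 - <<'E'
from h import *
import pickle
s=pickle.load(open('pics/w2.pkl','rb'));c=cam('wrist',s);ct=cam('top')
sc=lambda q:np.array(q)/[4.5,4.1]+[285,155]
P=atz(c,sc([(53,37),(536,37),(503,557),(68,557)]),10);print(P.round(1),P.mean(0).round(1))
for i,j in((1,0),(2,3),(0,3),(1,2)):
    v=P[j]-P[i];print(np.linalg.norm(v).round(1),np.degrees(np.arctan2(v[1],v[0])).round(2))
h=sc([(158,341),(443,341)]);H=atz(c,h,52);v=H[0]-H[1]
print('bar',H.round(1),H.mean(0).round(1),np.linalg.norm(v).round(1),np.degrees(np.arctan2(v[1],v[0])).round(2))
# triangulate bar ends w/ top
t=np.array([(181,235),(347,280)])/5+[190,185]
print(tri([c,ct],[h[0],t[1]]),tri([c,ct],[h[1],t[0]]))
d=np.load('pics/w2d.npy');C=cloud(c,d)
u,v=sc([(300,341)])[0].astype(int);print('depth bar',C[v,u].round(1),'screen',C[260,352].round(1),'foot',[C[int(y),int(x)].round(1) for x,y in sc([(148,300),(433,292),(148,325)])],'mat',C[200,270].round(1))
go([554,216,150],73.5)
E
```

```text
[[448.9 178.4  10. ]
 [489.8 312.4  10. ]
 [661.1 260.8  10. ]
 [620.1 127.5  10. ]] [555.  219.8  10. ]
140.1 -106.96
139.5 -107.08
178.6 -16.55
178.9 -16.75
bar [[542.8 181.4  52. ]
 [566.  257.3  52. ]] [554.4 219.4  52. ] 79.4 -107.03
[550.22109601 176.5483662   11.79301756] [568.74226097 256.821307    39.94317802]
depth bar [554.6 218.5  49.6] screen [597.3 211.6   8.9] foot [array([538.3, 178.3,  10.7]), array([561.4, 262.8,  10. ]), array([546.3, 175.8,  11.1])] mat [483.7 128.4   4.4]
t 4.45 pos [502.6 195.4 330.1] jaw 72.94 y [ 0.001  0.    -1.   ] x [ 0.956 -0.293  0.001] F [-0.6 -0.3  0.6] gw 0.997 q [ 0.37  0.3   0.32  1.59 -0.    0.67]
offset [0.1715 0.7206 0.1387] turn -0.0124 dist 188
```

```bash
python3 - <<'E'
from h import *
import pickle
s=pickle.load(open('pics/w2.pkl','rb'));c=cam('wrist',s)
d=np.load('pics/w2d.npy');C=cloud(c,d);M=R.from_quat(s['tool_rot']).as_matrix()
L=(C-s['eef_pos'])@M
for u,v in [(215,297),(212,300),(205,310),(190,325),(180,330),(170,340),(214,340),(205,370),(165,345),(427,297),(432,305),(455,325),(470,345)]: print((u,v),L[v,u].round(1))
g=L[280:400,150:230].reshape(-1,3);g=g[(g[:,1]<60)&(g[:,1]>-60)];print(g.max(0),g.min(0))
g=L[280:400,410:480].reshape(-1,3);g=g[(g[:,1]<60)&(g[:,1]>-60)];print(g.max(0),g.min(0))
print(bot.finger_overhang if hasattr(bot,'finger_overhang') else '')
go([554.6,219,130],73.1)
E
```

```text
(215, 297) [ -9.4  -8.4 -43. ]
(212, 300) [ -9.6 -11.6 -43.2]
(205, 310) [ -9.5 -20.  -43.2]
(190, 325) [-11.3 -34.4 -43.3]
(180, 330) [-12.  -38.7 -44.8]
(170, 340) [-10.2 -41.6 -46.9]
(214, 340) [  6.6 -14.1 -43.1]
(205, 370) [ 273.6  331.3 -185. ]
(165, 345) [-12.6 -48.2 -45.3]
(427, 297) [-9.2 -7.8 42.3]
(432, 305) [ -8.5 -13.6  42.5]
(455, 325) [-11.1 -33.9  43.5]
(470, 345) [ -8.7 -41.9  45.4]
[ 10.66998214  -3.76228642 -37.76692174] [-14.91371311 -59.86834734 -57.32604763]
[10.78133405 -3.66765253 55.91975519] [-13.54718403 -59.03182729  36.53697875]
8.0
t 4.45 pos [502.6 195.4 330.1] jaw 72.94 y [ 0.001  0.    -1.   ] x [ 0.956 -0.293  0.001] F [-0.6 -0.3  0.6] gw 0.997 q [ 0.37  0.3   0.32  1.59 -0.    0.67]
offset [0.1702 0.8006 0.1508] turn -0.0035 dist 208
```

Request:
send_rows(
  offset=[
    [0.05,0.2,0.05],
    [0.1,0.4,0.1],
    [0.17,0.6,0.15],
    [0.17,0.8,0.15],
    [0.17,0.8,0.15],
    [0.17,0.8,0.15],
  ],
  turn=[0,0,0,0,0,0],
  claw=[-1,-1,-1,-1,-1,-1],
)

```text
t: 5.2
eef_pos: [555.2, 220.5, 131.5]
tool_rot: [-0.699, 0.103, -0.105, 0.7]
contact_force: [-0.3, 0.9, 1.3]
grip_width: 0.999
```

```bash
python3 - <<'E'
from h import *
import pickle
s=bot.sense();p,d=bot.camera('wrist');cv2.imwrite('pics/w3.png',p[:,:,::-1]);np.save('pics/w3d.npy',d);pickle.dump(s,open('pics/w3.pkl','wb'))
go([554.6,219,70],73.1)
E
```

```text
t 5.25 pos [555.9 220.8 132.4] jaw 73.07 y [ 0.005  0.002 -1.   ] x [ 0.957 -0.291  0.004] F [-0.3 -0.2  0.8] gw 0.999 q [ 0.38  0.49  0.09  1.16 -0.    0.67]
offset [-0.0039  0.2497 -0.0092] turn -0.0006 dist 62
```

View pics/w3.png

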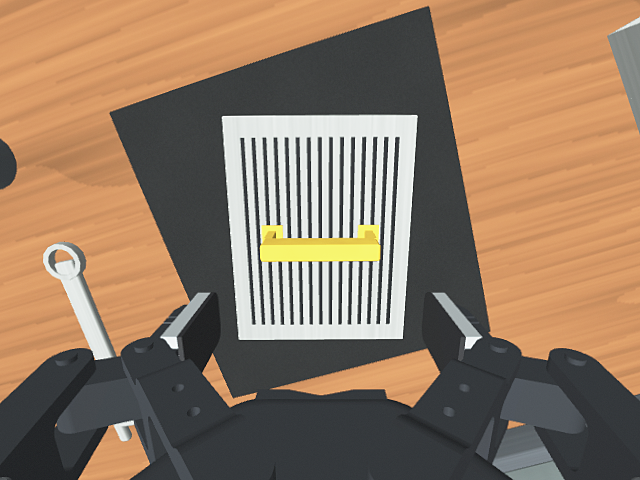

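```bash
python3 - <<'E'
from h import *
import pickle
s=pickle.load(open('pics/w3.pkl','rb'));c=cam('wrist',s);M=R.from_quat(s['tool_rot']).as_matrix()
H=atz(c,[(260.5,252),(380,252)],52);print(H.round(1),((H-s['eef_pos'])@M).round(1))
S=atz(c,[(222,116),(417,115),(403,339),(239,339)],10);print(S.mean(0).round(1),((S-s['eef_pos'])@M).round(1))
d=np.load('pics/w3d.npy');C=cloud(c,d);L=(C-s['eef_pos'])@M
print(C[252,320],L[252,320],[L[v,320].round(1) for v in range(238,266,3)])
E
```

```text
[[542.6 182.5  52. ]
 [565.4 257.5  52. ]] [[ -1.2  79.4 -40.1]
 [ -1.2  79.5  38.3]]
[555.  219.8  10. ] [[-89.2 121.2 -70.8]
 [-90.  121.4  67.7]
 [ 89.1 121.8  69.2]
 [ 89.  121.6 -69.8]]
[554.2937407  219.74334578  50.89530069] [-0.86343216 80.57740642 -1.08209766] [array([-6.4, 95.8, -1.1]), array([-6.1, 89. , -1.1]), array([-5.9, 82.2, -1.1]), array([-4.2, 81. , -1.1]), array([-2.3, 80.3, -1.1]), array([-0.4, 79.9, -1.1]), array([ 1.9, 80.5, -1.1]), array([ 4.1, 81. , -1.1]), array([ 20.4, 122.6,  -1.2]), array([ 23.3, 123.6,  -1.2])]
```

Request:
send_rows(
  offset=[
    [-0.004,0.1,-0.002],
    [-0.004,0.2,-0.002],
    [-0.004,0.25,-0.002],
    [-0.004,0.28,-0.002],
    [-0.004,0.28,-0.002],
  ],
  turn=[0,0,0,0,0],
  claw=[-1,-1,-1,-1,-1],
)

```text
t: 5.88
eef_pos: [553.5, 220.4, 60.0]
tool_rot: [-0.699, 0.104, -0.104, 0.7]
contact_force: [0.3, 0.5, -0.2]
grip_width: 1.0
```

```bash
python3 - <<'E'
from h import *
s=bot.sense();p,d=bot.camera('wrist');cv2.imwrite('pics/w4.png',p[:,:,::-1])
go([554.2,219.4,32],73.1)
E
```

```text
t 5.92 pos [553.7 220.5  60.2] jaw 73.11 y [ 0.001  0.001 -1.   ] x [ 0.957 -0.291  0.001] F [-0.6 -0.7 -0.6] gw 0.999 q [ 0.38  0.56 -0.01  1.01 -0.    0.67]
offset [ 0.003   0.1129 -0.0037] turn 0.0002 dist 28
```

View pics/w4.png

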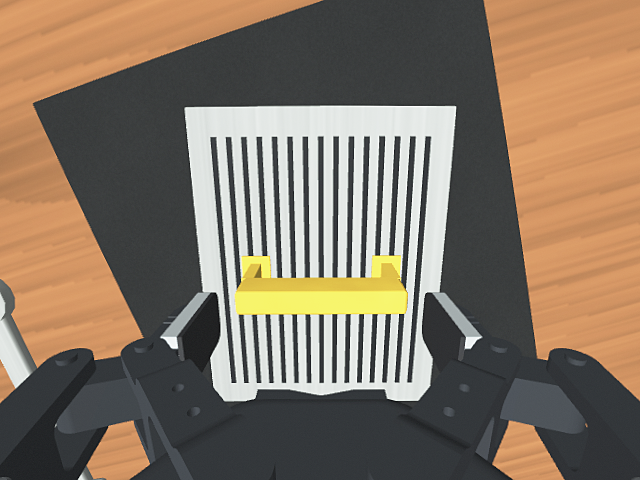

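Request:
send_rows(
  offset=[
    [0.002,0.03,0.002],
    [0.002,0.06,0.002],
    [0.002,0.09,0.002],
    [0.002,0.112,0.002],
    [0.002,0.112,0.002],
  ],
  turn=[0,0,0,0,0],
  claw=[-1,-1,-1,-1,-1],
)

```text
t: 6.55
eef_pos: [553.1, 220.3, 30.5]
tool_rot: [0.7, -0.104, 0.103, -0.699]
contact_force: [0.1, -0.7, -0.1]
grip_width: 0.999
```

Request:
send_rows(
  offset=[
    [0,0,0],
    [0,0,0],
    [0,0,0],
    [0,0,0],
    [0,0,0],
  ],
  turn=[0,0,0,0,0],
  claw=[-0.85,-0.75,-0.75,-0.75,-0.75],
  squeeze=30,
)

```text
t: 7.18
eef_pos: [553.6, 220.5, 31.4]
tool_rot: [0.7, -0.104, 0.104, -0.699]
contact_force: [-0.7, -0.1, -0.2]
grip_width: 0.924
```

```bash
python3 - <<'E'
from h import *
s=bot.sense();p,d=bot.camera('wrist');cv2.imwrite('pics/w5.png',p[:,:,::-1])
go([554.2,219.4,132],73.1)
E
```

```text
t 7.22 pos [553.6 220.5  31.4] jaw 73.11 y [-0. -0. -1.] x [ 0.957 -0.29  -0.   ] F [-1.4  0.4  0.1] gw 0.927 q [ 0.38  0.59 -0.04  0.95 -0.    0.67]
offset [ 0.0036 -0.4024 -0.0037] turn 0.0003 dist 101
```

View pics/w5.png

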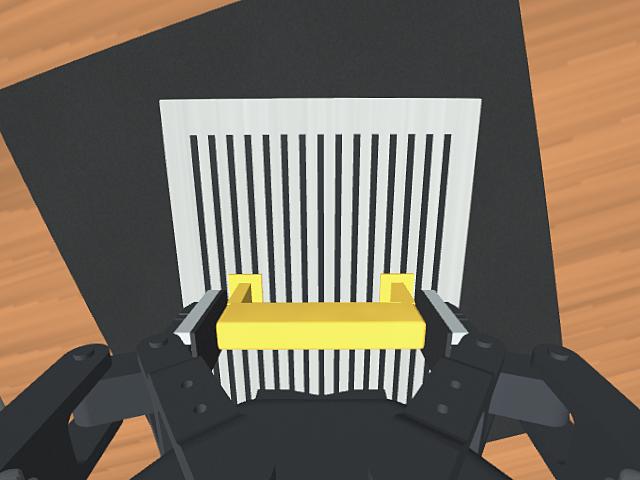

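Request:
send_rows(
  offset=[
    [0,-0.02,0],
    [0,-0.06,0],
    [0,-0.12,0],
    [0,-0.2,0],
    [0,-0.3,0],
    [0,-0.4,0],
    [0,-0.4,0],
  ],
  turn=[0,0,0,0,0,0,0],
  claw=[-0.5,-0.5,-0.5,-0.5,-0.5,-0.5,-0.5],
)

```text
t: 8.1
eef_pos: [555.9, 221.4, 134.8]
tool_rot: [-0.698, 0.102, -0.106, 0.701]
contact_force: [1.0, 0.4, -4.5]
grip_width: 0.925
```

```bash
python3 - <<'E'
from h import *
s=bot.sense();p,d=bot.camera('wrist');cv2.imwrite('pics/w6.png',p[:,:,::-1]);np.save('pics/w6d.npy',d)
go([450,60,290],97)
c=cam('wrist',s);C=cloud(c,d);M=R.from_quat(s['tool_rot']).as_matrix();L=(C-s['eef_pos'])@M
for u,v in [(320,110),(300,120),(340,120),(200,110),(440,110),(190,250),(455,250),(290,385),(350,385)]: print((u,v),L[v,u].round(1))
E
```

```text
t 8.15 pos [554.7 221.  132.9] jaw 73.11 y [ 0.003  0.001 -1.   ] x [ 0.957 -0.291  0.003] F [-0.5  0.7 -5.1] gw 0.928 q [0.38 0.49 0.09 1.16 0.   0.67]
offset [-0.2119 -0.6308 -0.7364] turn -0.5309 dist 248
(320, 110) [-83.1  24.   -0.9]
(300, 120) [-78.9  22.4  -9.6]
(340, 120) [-78.9  23.2   7.8]
(200, 110) [-83.1  21.9 -52.8]
(440, 110) [-83.2  22.5  51.1]
(190, 250) [-19.7  22.7 -63.6]
(455, 250) [-19.9  22.1  63.9]
(290, 385) [ 56.1  21.9 -17.1]
(350, 385) [55.3 20.9 15.1]
```

View pics/w6.png

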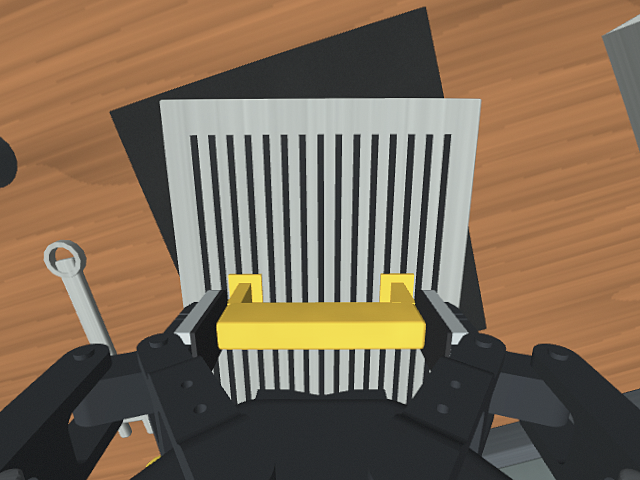

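```bash
cat >> h.py <<'E'
SX,SY,SYAW=598.6,-232.8,np.radians(7.0)
A=np.radians(35); PX,PZ,PT=-0.5,39.4,-12.0   # pivot tool x, pivot height on screen, pivot tool y
def bed2w(x,y,z):
    X=-90*np.cos(A)+x*np.cos(A)-z*np.sin(A); Z=70+x*np.sin(A)+z*np.cos(A)
    return np.array([SX+np.cos(SYAW)*X-np.sin(SYAW)*y, SY+np.sin(SYAW)*X+np.cos(SYAW)*y, Z])
def w2bed(P):
    d=np.array(P)-[SX,SY,0]; X=np.cos(SYAW)*d[0]+np.sin(SYAW)*d[1]+90*np.cos(A); y=-np.sin(SYAW)*d[0]+np.cos(SYAW)*d[1]; Z=d[2]-70
    return np.array([X*np.cos(A)+Z*np.sin(A), y, -X*np.sin(A)+Z*np.cos(A)])
def tcp(xa,za,phi,y=0.5):
    f=np.radians(phi); P=bed2w(xa-90*np.cos(f)+PZ*np.sin(f), y, za+90*np.sin(f)+PZ*np.cos(f))
    u=np.array([np.cos(SYAW),np.sin(SYAW),0])
    return P-PX*u+np.array([0,0,PT])
def fbed():
    s=bot.sense();F=s['contact_force'];X=np.cos(SYAW)*F[0]+np.sin(SYAW)*F[1];Z=F[2]
    print('F bed x,y,z',np.round([X*np.cos(A)+Z*np.sin(A), -np.sin(SYAW)*F[0]+np.cos(SYAW)*F[1],-X*np.sin(A)+Z*np.cos(A)],1),'TCP bed',w2bed(s['eef_pos']).round(1))
E
python3 - <<'E'
from h import *
go([540,0,300],97)
print(tcp(150,25,35))
E
```

```text
t 8.15 pos [554.7 221.  132.9] jaw 73.11 y [ 0.003  0.001 -1.   ] x [ 0.957 -0.291  0.003] F [-0.5  0.7 -5.1] gw 0.928 q [0.38 0.49 0.09 1.16 0.   0.67]
offset [ 0.2024 -0.67   -0.8613] turn -0.5309 dist 277
[ 544.25643019 -238.96879644  203.91526656]
```

Request:
send_rows(
  offset=[
    [0,-0.05,0],
    [0,-0.15,0],
    [0,-0.3,0],
    [0,-0.45,-0.05],
    [0.03,-0.58,-0.12],
    [0.06,-0.66,-0.24],
    [0.1,-0.67,-0.37],
    [0.13,-0.67,-0.5],
    [0.16,-0.67,-0.63],
    [0.18,-0.67,-0.74],
    [0.2,-0.67,-0.82],
    [0.2,-0.67,-0.86],
    [0.2,-0.67,-0.86],
  ],
  turn=[0,0,0,-0.03,-0.08,-0.15,-0.22,-0.3,-0.38,-0.46,-0.51,-0.53,-0.53],
  claw=[-0.5,-0.5,-0.5,-0.5,-0.5,-0.5,-0.5,-0.5,-0.5,-0.5,-0.5,-0.5,-0.5],
)

```text
t: 9.78
eef_pos: [538.7, 0.1, 298.6]
tool_rot: [-0.706, -0.042, 0.043, 0.706]
contact_force: [0.8, 0.3, -5.7]
grip_width: 0.926
```

```bash
python3 - <<'E'
from h import *
T=tcp(150,25,35);T[2]=300
go(T,97)
E
```

```text
t 9.78 pos [5.387e+02 1.000e-01 2.986e+02] jaw 96.89 y [-0.001  0.    -1.   ] x [ 0.993  0.12  -0.001] F [ 0.8  0.3 -5.7] gw 0.926 q [ 0.    0.3   0.24  1.51  0.   -0.12]
offset [-0.0926 -0.0061 -0.9522] turn -0.0025 dist 239
```

Request:
send_rows(
  offset=[
    [0,0,-0.05],
    [-0.02,0,-0.15],
    [-0.04,0,-0.3],
    [-0.06,0,-0.47],
    [-0.08,0,-0.64],
    [-0.09,0,-0.79],
    [-0.09,0,-0.9],
    [-0.09,0,-0.95],
    [-0.09,0,-0.95],
    [-0.09,0,-0.95],
  ],
  turn=[0,0,0,0,0,0,0,0,0,0],
  claw=[-0.5,-0.5,-0.5,-0.5,-0.5,-0.5,-0.5,-0.5,-0.5,-0.5],
)

```text
t: 11.02
eef_pos: [545.6, -237.0, 298.8]
tool_rot: [-0.706, -0.043, 0.043, 0.706]
contact_force: [-0.7, 0.4, -5.4]
grip_width: 0.924
```

```bash
python3 - <<'E'
from h import *
T=tcp(150,15,35)
s=bot.sense();p,d=bot.camera('wrist');cv2.imwrite('pics/w7.png',p[:,:,::-1])
go(T,97)
c=cam('wrist',s);C=cloud(c,d);M=R.from_quat(s['tool_rot']).as_matrix();L=(C-s['eef_pos'])@M
for u,v in [(320,110),(200,110),(440,110),(190,250),(455,250)]: print((u,v),L[v,u].round(1))
p,d=bot.camera('side');cv2.imwrite('pics/s7.png',cv2.resize(p[100:300,180:420],None,fx=3,fy=3,interpolation=cv2.INTER_CUBIC)[:,:,::-1])
E
```

```text
t 11.07 pos [ 545.6 -236.9  298.9] jaw 97.05 y [-0.     0.001 -1.   ] x [ 0.992  0.123 -0.   ] F [ 0.1 -0.4 -5.9] gw 0.926 q [-0.41  0.43  0.42  1.57  0.   -0.53]
offset [ 0.0164  0.4128 -0.0079] turn 0.0012 dist 103
(320, 110) [-83.2  22.3  -0.7]
(200, 110) [-83.3  22.1 -52.6]
(440, 110) [-83.3  21.3  51. ]
(190, 250) [-20.   22.2 -63.1]
(455, 250) [-20.   22.7  64.4]
```

View pics/w7.png

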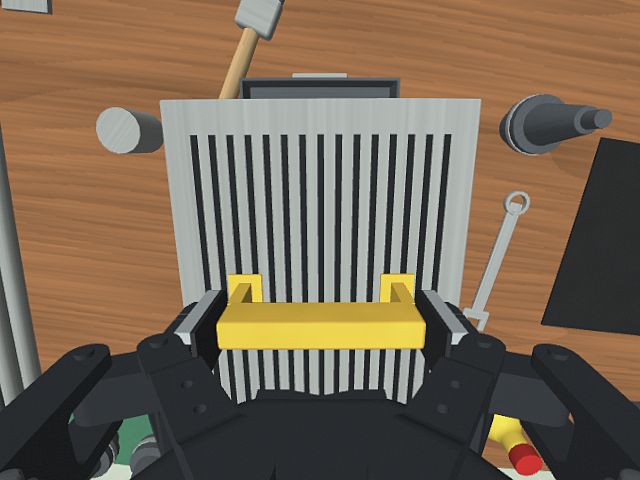

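View pics/s7.png

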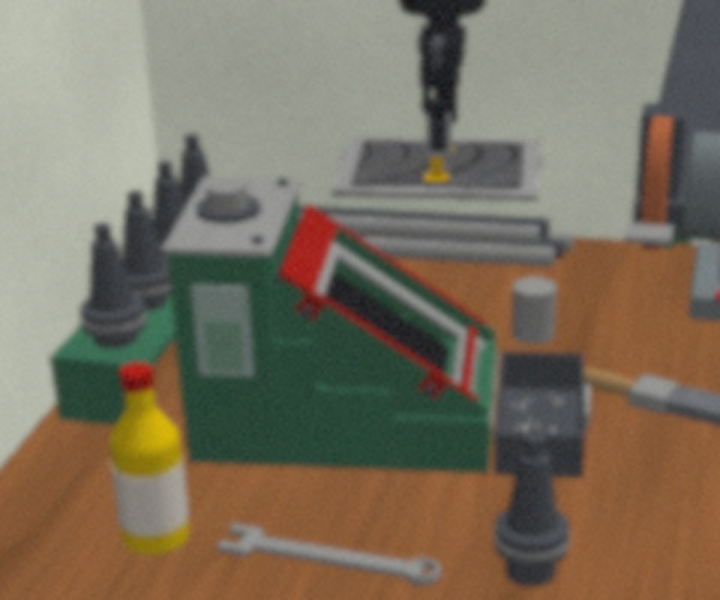

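Request:
send_rows(
  offset=[
    [0,0.04,0],
    [0.005,0.12,-0.004],
    [0.01,0.21,-0.008],
    [0.016,0.3,-0.008],
    [0.016,0.37,-0.008],
    [0.016,0.41,-0.008],
    [0.016,0.41,-0.008],
  ],
  turn=[0,0,0,0,0,0,0],
  claw=[-0.5,-0.5,-0.5,-0.5,-0.5,-0.5,-0.5],
)

```text
t: 12.0
eef_pos: [549.1, -239.1, 195.3]
tool_rot: [-0.705, -0.042, 0.044, 0.706]
contact_force: [0.7, 0.1, -4.7]
grip_width: 0.928
```

```bash
python3 - <<'E'
from h import *
fbed()
go(tcp(150,0,35),97)
p,d=bot.camera('side');cv2.imwrite('pics/s8.png',cv2.resize(p[100:300,180:420],None,fx=3,fy=3,interpolation=cv2.INTER_CUBIC)[:,:,::-1])
p,d=bot.camera('top');cv2.imwrite('pics/t8.png',cv2.resize(p[110:310,360:500],None,fx=4,fy=3,interpolation=cv2.INTER_CUBIC)[:,:,::-1])
for q in [(150,0,35),(150,0,30),(150,0,25),(150,0,20),(150,0,15),(150,0,12),(160,0,12),(170,0,12),(178,0,12)]: print(q,tcp(*q).round(1))
E
```

```text
F bed x,y,z [-2.1  0.  -4.3] TCP bed [91.4 -0.2 89. ]
t 12.0 pos [ 549.1 -239.1  195.3] jaw 96.98 y [-0.002  0.001 -1.   ] x [ 0.993  0.122 -0.002] F [ 0.7  0.1 -4.7] gw 0.928 q [-0.41  0.46  0.21  1.32  0.   -0.53]
offset [0.0381 0.0475 0.0028] turn -0.0004 dist 15
(150, 0, 35) [ 558.5 -237.2  183.4]
(150, 0, 30) [ 555.4 -237.6  175.4]
(150, 0, 25) [ 553.1 -237.9  167.2]
(150, 0, 20) [ 551.4 -238.1  158.8]
(150, 0, 15) [ 550.5 -238.2  150.3]
(150, 0, 12) [ 550.3 -238.2  145.1]
(160, 0, 12) [ 558.4 -237.2  150.9]
(170, 0, 12) [ 566.6 -236.2  156.6]
(178, 0, 12) [ 573.1 -235.4  161.2]
```

View pics/s8.png

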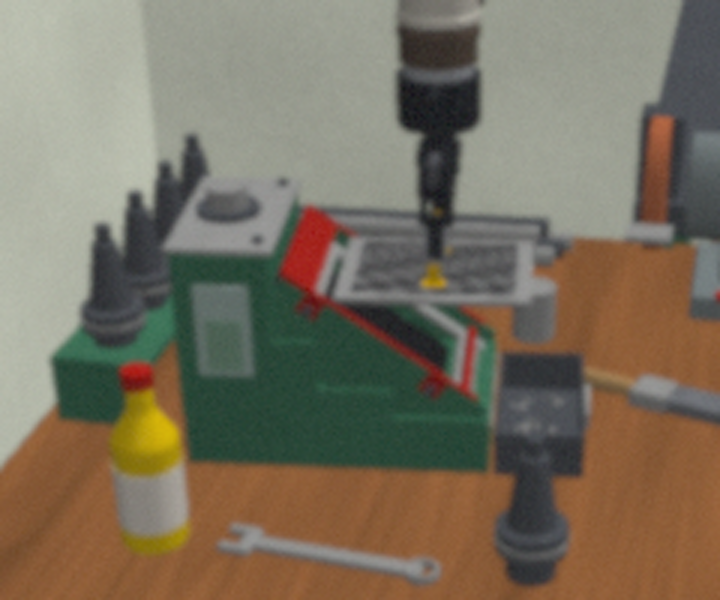

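View pics/t8.png

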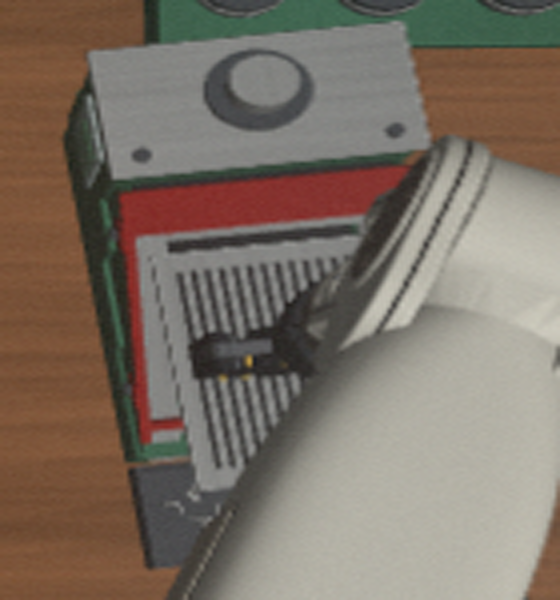

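Request:
send_rows(
  offset=[
    [0.02,0.025,0.002],
    [0.038,0.04,0.003],
    [0.038,0.047,0.003],
    [0.034,0.058,0.003],
    [0.03,0.069,0.003],
    [0.026,0.08,0.003],
    [0.026,0.08,0.003],
  ],
  turn=[0,0,0,0,0,0,0],
  claw=[-0.5,-0.5,-0.5,-0.5,-0.5,-0.5,-0.5],
)

```text
t: 12.98
eef_pos: [555.5, -238.3, 176.6]
tool_rot: [0.706, 0.042, -0.043, -0.706]
contact_force: [-5.6, -0.0, 0.2]
grip_width: 0.93
```

```bash
cat >> h.py <<'E'
def tilt(name=None):
    s=bot.sense();p,d=bot.camera('wrist')
    if name: cv2.imwrite(name,p[:,:,::-1])
    c=cam('wrist',s);C=cloud(c,d);M=R.from_quat(s['tool_rot']).as_matrix();L=(C-s['eef_pos'])@M
    hsv=cv2.cvtColor(p,cv2.COLOR_RGB2HSV)
    v,u=np.mgrid[0:480,0:640]
    m=(u>245)&(u<395)&(v<265)&(hsv[...,1]<40)&(L[...,1]<110)&(L[...,1]>-20)&(L[...,0]>-100)&(L[...,0]<-25)
    P=L[m]; 
    from numpy.polynomial import polynomial as po
    for _ in range(3):
        k=np.polyfit(P[:,0],P[:,1],1); r=P[:,1]-np.polyval(k,P[:,0]); P=P[abs(r)<2.5*max(r.std(),.5)]
    th=np.degrees(np.arctan(-k[0])); print('tilt from level',round(th,2),'phi',round(35-th,2),'n',len(P),'y at x0',round(k[1],1),'xmin',P[:,0].min().round(1),'rms',r.std().round(2))
E
python3 - <<'E'
from h import *
tilt('pics/w9.png')
fbed()
go(tcp(150,0,30),97)
E
```

```text
tilt from level 7.06 phi 27.94 n 18277 y at x0 22.3 xmin -83.1 rms 0.64
F bed x,y,z [-4.8  0.5  2.6] TCP bed [85.9 -0.2 70. ]
t 13.03 pos [ 555.5 -238.3  176.6] jaw 96.94 y [-0.001 -0.    -1.   ] x [ 0.993  0.121 -0.001] F [-5.4 -0.2 -0.6] gw 0.924 q [-0.4   0.48  0.19  1.28 -0.   -0.53]
offset [0.0001 0.0047 0.0028] turn -0.0013 dist 1
```

View pics/w9.png

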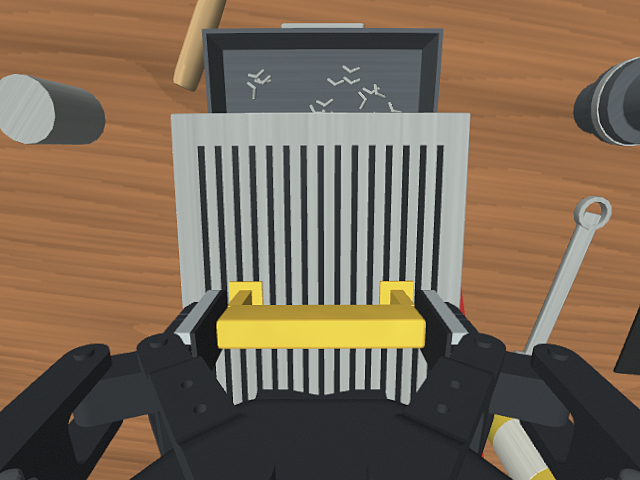

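Request:
send_rows(
  offset=[
    [-0.005,0.019,0.002],
    [-0.01,0.038,0.002],
    [-0.013,0.055,0.002],
    [-0.016,0.071,0.002],
    [-0.018,0.088,0.002],
    [-0.02,0.105,0.002],
    [-0.02,0.105,0.002],
  ],
  turn=[0,0,0,0,0,0,0],
  claw=[-0.5,-0.5,-0.5,-0.5,-0.5,-0.5,-0.5],
)

```text
t: 13.9
eef_pos: [550.9, -238.7, 149.9]
tool_rot: [0.706, 0.043, -0.043, -0.706]
contact_force: [-4.8, -2.7, -0.8]
grip_width: 0.928
```

```bash
python3 - <<'E'
from h import *
tilt('pics/w10.png')
fbed()
go(tcp(150,0,15),97)
E
```

```text
tilt from level 22.9 phi 12.1 n 12603 y at x0 25.1 xmin -67.9 rms 0.67
F bed x,y,z [-5.3 -2.3  1.2] TCP bed [66.9  0.  50.8]
t 13.95 pos [ 550.9 -238.6  150. ] jaw 96.93 y [-0.    -0.001 -1.   ] x [ 0.993  0.121 -0.001] F [-4.7 -2.9 -2. ] gw 0.928 q [-0.41  0.49  0.13  1.21 -0.   -0.53]
offset [-0.0013 -0.0011  0.0019] turn -0.0015 dist 1
```

View pics/w10.png

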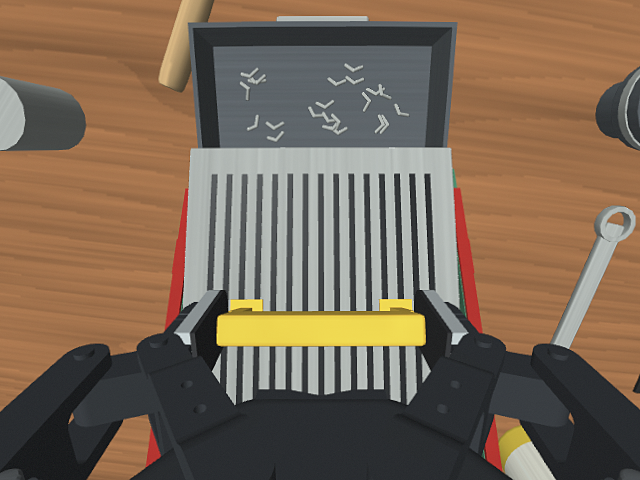

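```bash
python3 - <<'E'
from h import *
p=cv2.imread('pics/w10.png')
a=cv2.resize(p[140:470,130:240],None,fx=3.3,fy=1.8,interpolation=cv2.INTER_CUBIC);b=cv2.resize(p[140:470,405:515],None,fx=3.3,fy=1.8,interpolation=cv2.INTER_CUBIC)
cv2.imwrite('pics/w10c.png',np.hstack([a,b]))
E
```

```text
(no output)
```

View pics/w10c.png

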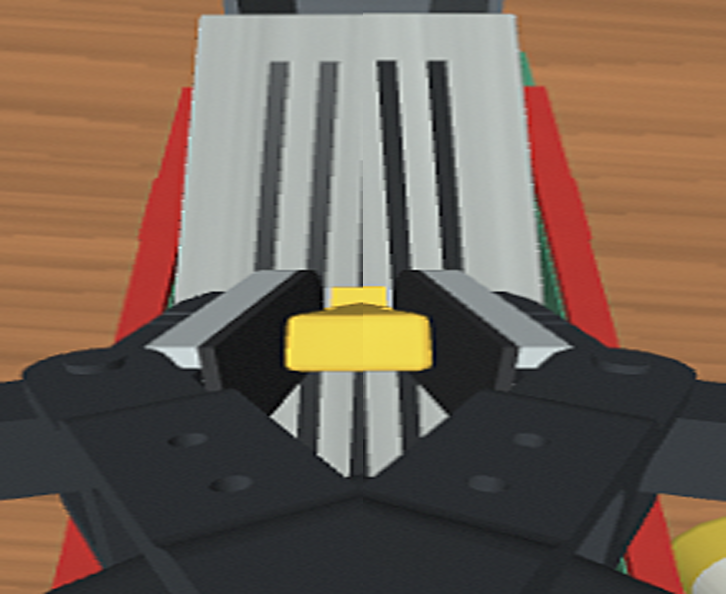

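```bash
python3 - <<'E'
from h import *
s=bot.sense();c=cam('wrist',s)
for z in (14,17):
    o,D=ray(c,[(185.8,188),(460.2,188),(145.8,468),(502,468),(149.5,430),(497,430)])
    n=bed2w(0,0,1)-bed2w(0,0,0);q=bed2w(0,0,z)
    t=((q-o)@n)/(D@n)
    P=[w2bed(o+D[i]*t[i]).round(1) for i in range(6)];print(P)
s=bot.sense();print(s['contact_force'])
E
```

```text
[array([-12.3, -83.3,  14. ]), array([-12.3,  85.4,  14. ]), array([136.7, -83.3,  14. ]), array([136.7,  85.6,  14. ]), array([120.4, -83.9,  14. ]), array([120.4,  85.7,  14. ])]
[array([-10.7, -82. ,  17. ]), array([-10.6,  84. ,  17. ]), array([135.9, -81.9,  17. ]), array([135.9,  84.2,  17. ]), array([119.8, -82.6,  17. ]), array([119.8,  84.3,  17. ])]
[-4.73137111 -2.90531805 -2.03150518]
```

Request:
send_rows(
  offset=[
    [0.008,-0.0055,0.003],
    [0.016,-0.011,0.006],
    [0.025,-0.0175,0.006],
    [0.033,-0.023,0.006],
    [0.041,-0.029,0.006],
    [0.049,-0.034,0.006],
    [0.057,-0.04,0.006],
    [0.0655,-0.046,0.006],
    [0.0655,-0.046,0.006],
  ],
  turn=[0,0,0,0,0,0,0,0,0],
  claw=[-0.5,-0.5,-0.5,-0.5,-0.5,-0.5,-0.5,-0.5,-0.5],
)

```text
t: 15.08
eef_pos: [566.6, -234.6, 161.5]
tool_rot: [-0.706, -0.042, 0.043, 0.706]
contact_force: [-5.1, -1.3, -1.3]
grip_width: 0.923
```

```bash
python3 - <<'E'
from h import *
tilt('pics/w11.png')
fbed()
go(tcp(170,0,12),97)
E
```

```text
tilt from level 22.79 phi 12.21 n 12555 y at x0 25.1 xmin -67.9 rms 0.68
F bed x,y,z [-5.2 -0.8  1.6] TCP bed [86.7  2.1 51. ]
t 15.12 pos [ 566.6 -234.6  161.5] jaw 96.95 y [-0.001  0.    -1.   ] x [ 0.993  0.121 -0.001] F [-5.  -1.4 -1.6] gw 0.923 q [-0.39  0.51  0.19  1.26 -0.   -0.51]
offset [-0.001   0.0195 -0.0065] turn -0.0012 dist 5
```

Request:
send_rows(
  offset=[
    [0.0033,-0.0023,0],
    [0.0066,-0.0046,0],
    [0.0098,-0.0069,0],
    [0.0098,-0.0069,0],
  ],
  turn=[0,0,0,0],
  claw=[-0.5,-0.5,-0.5,-0.5],
)

```text
t: 15.62
eef_pos: [568.8, -234.2, 163.1]
tool_rot: [-0.706, -0.042, 0.044, 0.706]
contact_force: [-5.9, -0.7, -1.0]
grip_width: 0.928
```

```bash
python3 - <<'E'
from h import *
fbed()
E
```

```text
F bed x,y,z [-5.4  0.1  2.6] TCP bed [89.4  2.3 51. ]
```

Request:
send_rows(
  offset=[
    [0.0033,-0.0023,0],
    [0.0066,-0.0046,0],
    [0.0066,-0.0046,0],
  ],
  turn=[0,0,0],
  claw=[-0.5,-0.5,-0.5],
)

```text
t: 16.0
eef_pos: [569.8, -234.0, 164.0]
tool_rot: [-0.706, -0.042, 0.044, 0.706]
contact_force: [-7.3, -0.2, -1.4]
grip_width: 0.927
```

```bash
python3 - <<'E'
from h import *
fbed()
E
```

```text
F bed x,y,z [-6.8  0.7  3.1] TCP bed [90.7  2.3 51.2]
```

Request:
send_rows(
  offset=[
    [0.0033,-0.0023,0],
    [0.0066,-0.0046,0],
    [0.0066,-0.0046,0],
  ],
  turn=[0,0,0],
  claw=[-0.5,-0.5,-0.5],
)

```text
t: 16.38
eef_pos: [569.8, -234.0, 164.5]
tool_rot: [-0.705, -0.04, 0.045, 0.706]
contact_force: [-10.8, -1.2, -1.4]
grip_width: 0.924
```

```bash
python3 - <<'E'
from h import *
fbed()
E
```

```text
F bed x,y,z [-9.7  0.1  5.1] TCP bed [91.   2.3 51.6]
```

Request:
send_rows(
  offset=[
    [0.0033,-0.0023,0],
    [0.0066,-0.0046,0],
    [0.0066,-0.0046,0],
  ],
  turn=[0,0,0],
  claw=[-0.5,-0.5,-0.5],
)

```text
t: 16.75
eef_pos: [570.2, -233.8, 165.1]
tool_rot: [-0.705, -0.039, 0.046, 0.706]
contact_force: [-13.4, -1.5, -1.8]
grip_width: 0.927
```

```bash
python3 - <<'E'
from h import *
fbed()
E
```

```text
F bed x,y,z [-12.    0.1   6.3] TCP bed [91.8  2.4 51.9]
```

Request:
send_rows(
  offset=[
    [0.0033,-0.0023,0],
    [0.0066,-0.0046,0],
    [0.0066,-0.0046,0],
  ],
  turn=[0,0,0],
  claw=[-0.5,-0.5,-0.5],
)

```text
t: 17.12
eef_pos: [571.1, -233.7, 166.0]
tool_rot: [-0.705, -0.038, 0.047, 0.706]
contact_force: [-14.9, -2.2, -2.0]
grip_width: 0.925
```

```bash
python3 - <<'E'
from h import *
tilt('pics/w12.png')
fbed()
E
```

```text
tilt from level 22.54 phi 12.46 n 12698 y at x0 25.1 xmin -67.9 rms 0.69
F bed x,y,z [-13.1  -0.9   5.7] TCP bed [93.   2.4 52.1]
```

Request:
send_rows(
  offset=[
    [0.0033,-0.0023,0],
    [0.0066,-0.0046,0],
    [0.0066,-0.0046,0],
  ],
  turn=[0,0,0],
  claw=[-0.5,-0.5,-0.5],
)

```text
t: 17.55
eef_pos: [572.0, -233.6, 166.9]
tool_rot: [-0.705, -0.038, 0.047, 0.706]
contact_force: [-16.0, -2.0, -2.5]
grip_width: 0.926
```

```bash
python3 - <<'E'
from h import *
fbed()
E
```

```text
F bed x,y,z [-14.6  -0.    7.2] TCP bed [94.2  2.5 52.3]
```

Request:
send_rows(
  offset=[
    [0.001,0.009,0],
    [0.0015,0.019,0],
    [0.002,0.029,0],
    [0.003,0.038,0],
    [0.004,0.048,0],
    [0.0045,0.057,0],
    [0.0045,0.057,0],
  ],
  turn=[0,0,0,0,0,0,0],
  claw=[-0.5,-0.5,-0.5,-0.5,-0.5,-0.5,-0.5],
)

```text
t: 18.42
eef_pos: [574.8, -233.2, 152.9]
tool_rot: [-0.705, -0.039, 0.046, 0.706]
contact_force: [-12.0, -3.2, -2.9]
grip_width: 0.925
```

```bash
python3 - <<'E'
from h import *
tilt('pics/w13.png')
fbed()
p=cv2.imread('pics/w13.png');cv2.imwrite('pics/w13c.png',cv2.resize(p[100:300,150:490],None,fx=2.35,fy=2.9,interpolation=cv2.INTER_CUBIC))
E
```

```text
tilt from level 44.99 phi -9.99 n 10717 y at x0 10.5 xmin -85.8 rms 5.71
F bed x,y,z [-12.1  -0.8   4.2] TCP bed [88.5  2.5 39.2]
```

View pics/w13c.png

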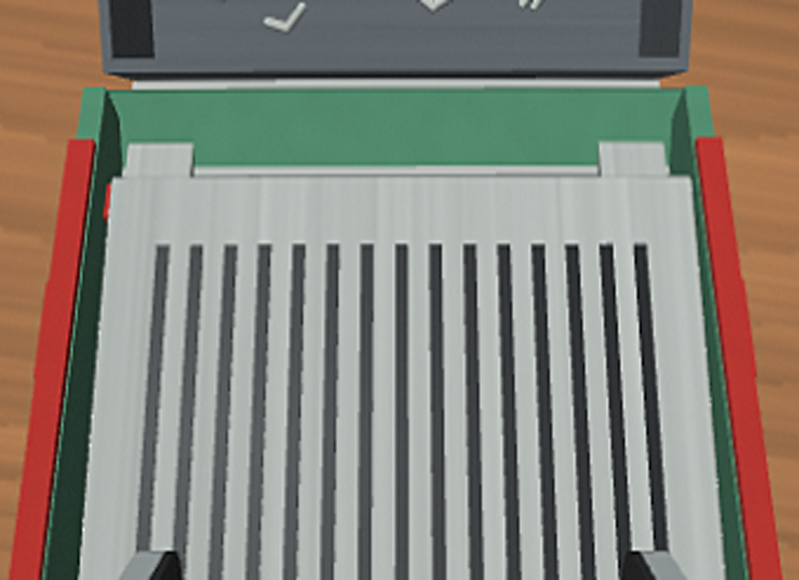

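```bash
cat >> h.py <<'E'
def tilt2(rmin=165):
    s=bot.sense();p,d=bot.camera('wrist')
    c=cam('wrist',s);C=cloud(c,d);B=np.array([w2bed(x) for x in C[rmin:262:3,262:380:3].reshape(-1,3)])
    # top face plane in bed frame: keep high points
    P=B
    for _ in range(6):
        k=np.polyfit(P[:,0],P[:,2],1); r=P[:,2]-np.polyval(k,P[:,0]); P=P[(r>-1.2)&(r<2.5)]
    print('phi',np.degrees(np.arctan(-k[0])).round(2),'top z at bed x=0:',np.polyval(k,0).round(1),'x=90',np.polyval(k,90).round(1),len(P),len(B))
    return s,p,c
E
python3 - <<'E'
from h import *
s,p,c=tilt2(); cv2.imwrite('pics/w14.png',p[:,:,::-1])
go(s['eef_pos'],97)
for z in (12,16,20):
  o,D=ray(c,[(197.6,161.4),(444.5,161.4)])
  n=bed2w(0,0,1)-bed2w(0,0,0);q=bed2w(0,0,z);t=((q-o)@n)/(D@n)
  P=[w2bed(o+D[i]*t[i]).round(1) for i in range(2)];print(z,P,'w',P[1][1]-P[0][1])
E
```

```text
phi 0.47 top z at bed x=0: 21.6 x=90 20.9 287 1320
t 18.52 pos [ 574.7 -233.2  152.9] jaw 96.91 y [-0.01   0.001 -1.   ] x [ 0.993  0.12  -0.009] F [-12.8  -1.8  -2.5] gw 0.926 q [-0.38  0.53  0.21  1.26 -0.   -0.5 ]
offset [0.0001 0.0001 0.    ] turn -0.0021 dist 0
12 [array([ -4.3, -71.9,  12. ]), array([-4.1, 77.2, 12. ])] w 149.10000000000002
16 [array([ -1.7, -70.2,  16. ]), array([-1.5, 75.4, 16. ])] w 145.60000000000002
20 [array([  1. , -68.5,  20. ]), array([ 1.1, 73.7, 20. ])] w 142.2
```

Request:
send_rows(
  offset=[
    [0.0005,0.004,-0.002],
    [0.001,0.008,-0.004],
    [0.0015,0.012,-0.004],
    [0.002,0.016,-0.004],
    [0.0025,0.0175,-0.004],
    [0.0025,0.0175,-0.004],
  ],
  turn=[0,0,0,0,0,0],
  claw=[-0.5,-0.5,-0.5,-0.5,-0.5,-0.5],
)

```text
t: 19.27
eef_pos: [575.7, -233.2, 148.5]
tool_rot: [-0.705, -0.04, 0.046, 0.707]
contact_force: [-11.6, -1.1, -2.2]
grip_width: 0.926
```

```bash
python3 - <<'E'
from h import *
fbed()
p,d=bot.camera('wrist');cv2.imwrite('pics/w15.png',cv2.resize(p[100:300,150:490],None,fx=2.35,fy=2.9,interpolation=cv2.INTER_CUBIC)[:,:,::-1])
E
```

```text
F bed x,y,z [-10.8   0.3   4.9] TCP bed [86.7  2.4 35.1]
```

View pics/w15.png

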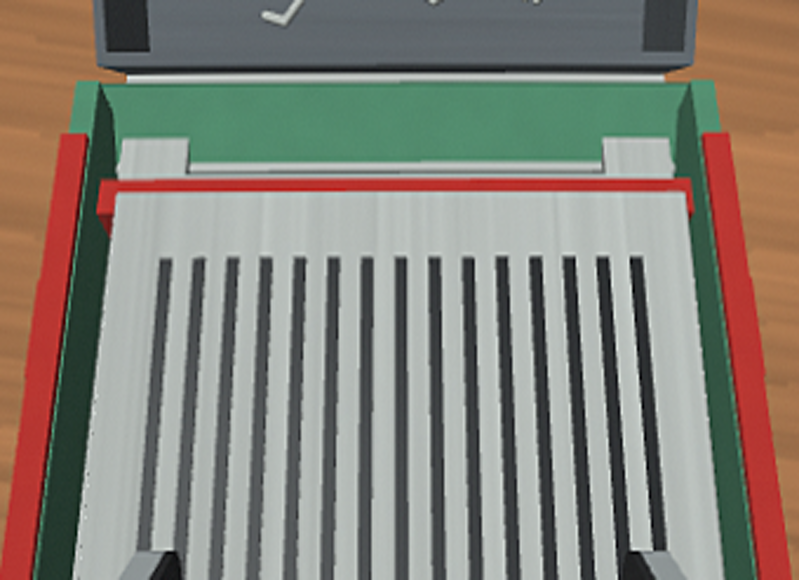

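```bash
python3 - <<'E'
from h import *
s=bot.sense();c=cam('wrist',s)
def at(px,z):
  o,D=ray(c,px);n=bed2w(0,0,1)-bed2w(0,0,0);q=bed2w(0,0,z);t=((q-o)@n)/(D@n)
  return [w2bed(o+D[i]*t[i]).round(1) for i in range(len(px))]
for off in (0,2,3):
  print(off,'ledge outer',at([(193,162),(444.5,162)],6+off))
  for h in (8,10.7,13): print('  screen top edge h',h,at([(197.7,166.2),(443.6,166.2)],h+off))
fbed()
E
```

```text
0 ledge outer [array([ -6.8, -75.4,   6. ]), array([-6.7, 77.9,  6. ])]
  screen top edge h 8 [array([ -2.6, -71.3,   8. ]), array([-2.4, 76.1,  8. ])]
  screen top edge h 10.7 [array([ -0.8, -70.2,  10.7]), array([-0.7, 75. , 10.7])]
  screen top edge h 13 [array([  0.7, -69.2,  13. ]), array([ 0.8, 74. , 13. ])]
2 ledge outer [array([ -5.5, -74.5,   8. ]), array([-5.4, 77.1,  8. ])]
  screen top edge h 8 [array([ -1.3, -70.5,  10. ]), array([-1.1, 75.3, 10. ])]
  screen top edge h 10.7 [array([  0.5, -69.3,  12.7]), array([ 0.6, 74.1, 12.7])]
  screen top edge h 13 [array([  1.9, -68.4,  15. ]), array([ 2.1, 73.1, 15. ])]
3 ledge outer [array([ -4.9, -74.1,   9. ]), array([-4.7, 76.6,  9. ])]
  screen top edge h 8 [array([ -0.6, -70.1,  11. ]), array([-0.5, 74.8, 11. ])]
  screen top edge h 10.7 [array([  1.1, -68.9,  13.7]), array([ 1.2, 73.7, 13.7])]
  screen top edge h 13 [array([  2.6, -68. ,  16. ]), array([ 2.7, 72.7, 16. ])]
F bed x,y,z [-11.    1.2   5.1] TCP bed [86.7  2.4 35.1]
```

Request:
send_rows(
  offset=[
    [0.0033,-0.0023,-0.002],
    [0.0066,-0.0046,-0.002],
    [0.008,-0.0057,-0.002],
    [0.008,-0.0057,-0.002],
  ],
  turn=[0,0,0,0],
  claw=[-0.5,-0.5,-0.5,-0.5],
)

```text
t: 19.82
eef_pos: [575.6, -233.2, 149.0]
tool_rot: [-0.704, -0.038, 0.048, 0.707]
contact_force: [-15.4, 0.5, -3.1]
grip_width: 0.929
```

```bash
python3 - <<'E'
from h import *
fbed()
p,d=bot.camera('wrist');cv2.imwrite('pics/w16.png',cv2.resize(p[100:300,150:490],None,fx=2.35,fy=2.9,interpolation=cv2.INTER_CUBIC)[:,:,::-1])
E
```

```text
F bed x,y,z [-14.2   2.4   6.2] TCP bed [87.   2.4 35.5]
```

View pics/w16.png

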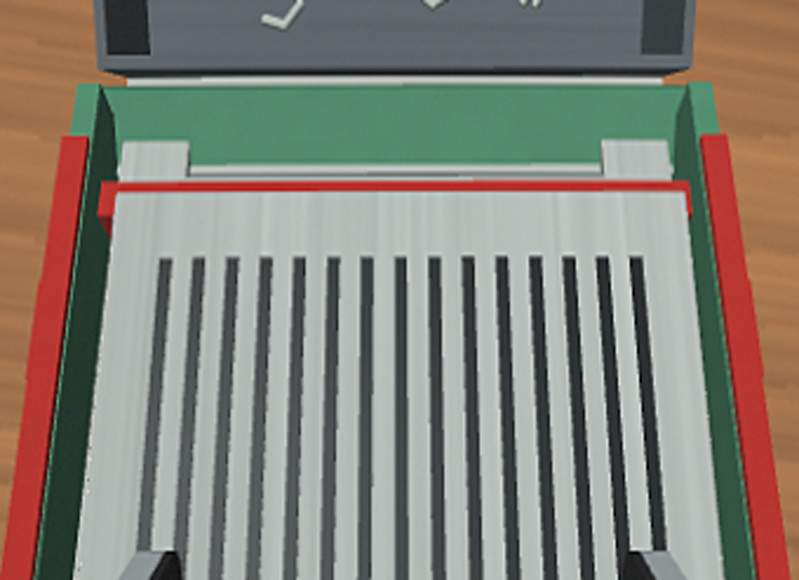

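Request:
send_rows(
  offset=[
    [0.003,-0.002,0],
    [0.0035,0.001,0],
    [0.004,0.004,0],
    [0.0045,0.007,0],
    [0.005,0.01,0],
    [0.005,0.01,0],
  ],
  turn=[0,0,0,0,0,0],
  claw=[-0.5,-0.5,-0.5,-0.5,-0.5,-0.5],
)

```text
t: 20.62
eef_pos: [577.1, -233.1, 146.4]
tool_rot: [-0.704, -0.038, 0.047, 0.707]
contact_force: [-15.5, 0.2, -2.3]
grip_width: 0.924
```

```bash
python3 - <<'E'
from h import *
fbed()
p,d=bot.camera('wrist');cv2.imwrite('pics/w17.png',cv2.resize(p[100:300,150:490],None,fx=2.35,fy=2.9,interpolation=cv2.INTER_CUBIC)[:,:,::-1])
E
```

```text
F bed x,y,z [-13.9   2.1   6.9] TCP bed [86.7  2.4 32.6]
```

View pics/w17.png

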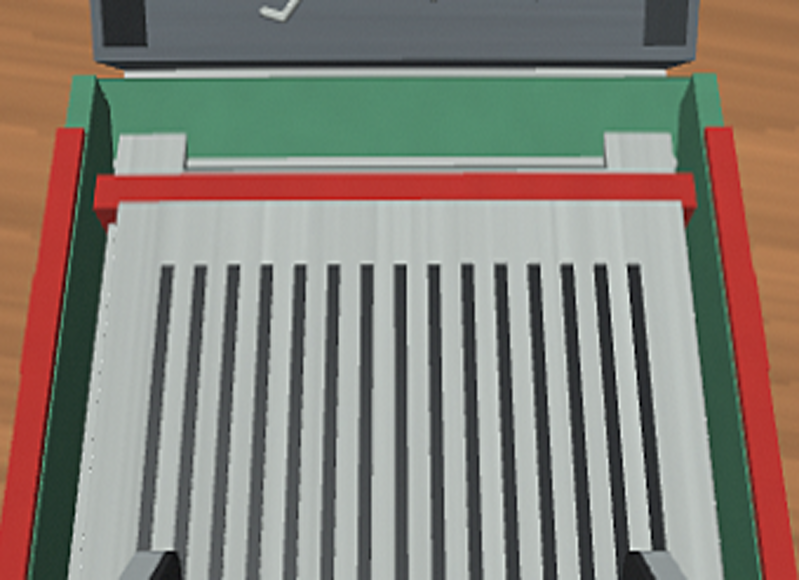

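```bash
python3 - <<'E'
from h import *
s=bot.sense();p,d=bot.camera('wrist');c=cam('wrist',s);C=cloud(c,d)
f=lambda r,cs:np.median([w2bed(C[r,x]) for x in cs],0).round(1)
for r in (163,164,165,166,167,168,170,172,175,180,184,186): print(r,'L',f(r,range(205,250)),'M',f(r,range(290,350)),'R',f(r,range(390,435)))
# bars between slots further up
for r in (200,220,240,255): 
    B=np.array([w2bed(C[r,x]) for x in range(262,380)]); print(r,np.median(B[:,0]).round(1),np.percentile(B[:,2],[50,80,95]).round(1))
g=[w2bed(C[240,x]).round(1) for x in range(178,190)];print(g)
E
```

```text
163 L [ -3.9 -53.3   7.4] M [-3.7  1.7  7.3] R [-3.7 56.6  7.4]
164 L [ -3.3 -53.4   7.1] M [-3.1  1.7  7.2] R [-2.9 56.5  7.6]
165 L [ -2.4 -53.1   7.5] M [-2.3  1.7  7.3] R [-2.4 56.5  7.4]
166 L [ -1.9 -52.2   7.2] M [-1.7  1.7  7.3] R [-1.6 55.9  7.5]
167 L [ -1.1 -53.1   7.4] M [-1.   1.7  7.3] R [-1.1 56.9  7.1]
168 L [ -0.4 -53.2   7.4] M [-0.2  1.7  7.3] R [-0.3 56.2  7.4]
170 L [  3.1 -52.1  10.7] M [ 3.3  1.5 10.7] R [ 3.3 55.2 10.8]
172 L [  4.5 -51.6  10.7] M [ 4.5  1.7 10.6] R [ 4.5 55.2 10.6]
175 L [  6.4 -51.7  10.7] M [ 6.6  1.7 10.7] R [ 6.5 55.1 10.6]
180 L [  9.6 -51.1  10.5] M [ 9.8  1.4 10.6] R [ 9.7 54.4 10.5]
184 L [ 12.1 -50.8  10.4] M [12.2  1.7 10.3] R [12.2 54.6 10.3]
186 L [ 13.4 -51.1  10.4] M [13.8  1.7 10.7] R [13.6 54.3 10.4]
200 22.5 [10.5 11.  11.5]
220 34.5 [10.1 10.7 11.1]
240 46.2 [ 9.9 10.5 11.1]
255 54.6 [ 9.9 10.4 10.8]
[array([ 45. , -75.6,   7.2]), array([ 44.9, -75.1,   6.9]), array([ 44.5, -75.1,   5.8]), array([ 43.5, -75.6,   3.4]), array([ 43.6, -75. ,   3.5]), array([ 42.9, -75.2,   1.6]), array([ 42.2, -75.4,  -0.2]), array([ 41.8, -75.3,  -1.2]), array([ 41.3, -75.2,  -2.5]), array([ 42.8, -73. ,   1.4]), array([ 42.7, -72.6,   1.1]), array([ 42.5, -72.2,   0.5])]
```

Request:
send_rows(
  offset=[
    [0.002,0.003,0],
    [0.004,0.006,0],
    [0.006,0.009,0],
    [0.0065,0.0105,0],
    [0.0065,0.0105,0],
  ],
  turn=[0,0,0,0,0],
  claw=[-0.5,-0.5,-0.5,-0.5,-0.5],
)

```text
t: 21.35
eef_pos: [577.8, -232.9, 144.6]
tool_rot: [-0.704, -0.037, 0.048, 0.707]
contact_force: [-17.8, 0.2, 0.7]
grip_width: 0.926
```

```bash
cat > chk.py <<'E'
from h import *
def chk():
    fbed()
    s=bot.sense();p,d=bot.camera('wrist');c=cam('wrist',s);C=cloud(c,d)
    f=lambda r,cs:np.median([w2bed(C[r,x]) for x in cs],0).round(1)
    for r in range(150,186,2): print(r,'L',f(r,range(205,250)),'R',f(r,range(390,435)))
    for r in (200,220,240,255): 
        B=np.array([w2bed(C[r,x]) for x in range(262,380)]); print(r,np.median(B[:,0]).round(1),np.percentile(B[:,2],[50,80,95]).round(1))
    return p
E
python3 -c "
from chk import *
chk()"
```

```text
F bed x,y,z [-14.    2.3  10.7] TCP bed [86.3  2.4 30.7]
150 L [-17.5 -55.6   0.1] R [-17.   59.5   0.6]
152 L [-16.2 -55.8  -0. ] R [-15.4  58.3   0.8]
154 L [-14.5 -55.4   0.4] R [-14.   59.    0.6]
156 L [-13.2 -55.1   0.1] R [-12.6  58.5   0.5]
158 L [-10.9 -54.5   1.2] R [-6.8 57.   7. ]
160 L [ -5.3 -52.7   7.4] R [-5.1 56.6  7.4]
162 L [ -4.1 -52.8   7.2] R [-3.7 55.8  7.4]
164 L [ -2.7 -52.3   7.2] R [-2.5 56.4  7.1]
166 L [ -1.2 -51.7   7.3] R [-1.  56.3  7.3]
168 L [  0.2 -52.8   7.3] R [ 0.4 56.   7.3]
170 L [  1.2 -51.7   6.9] R [ 1.3 56.1  6.7]
172 L [  2.9 -52.3   7.3] R [ 3.1 56.1  7.3]
174 L [  4.1 -52.    7.1] R [ 4.6 54.9  7.5]
176 L [  5.7 -52.1   7.5] R [ 5.8 55.6  7.3]
178 L [  7.  -51.6   7.4] R [ 7.1 55.4  7.2]
180 L [  8.2 -51.1   7.3] R [ 8.5 55.   7.4]
182 L [  9.6 -51.7   7.4] R [ 9.9 55.1  7.5]
184 L [ 10.8 -51.6   7.2] R [11.1 55.   7.4]
200 21.4 [7.5 8.  8.4]
220 33.7 [7.5 7.9 8.4]
240 45.5 [7.6 8.2 8.6]
255 53.9 [7.4 8.  8.4]
```

Request:
send_rows(
  offset=[
    [-0.005,0,0],
    [-0.01,0,0],
    [-0.015,-0.001,0],
    [-0.02,-0.001,0],
    [-0.02,-0.001,0],
  ],
  turn=[0,0,0,0,0],
  claw=[-0.5,-0.5,-0.5,-0.5,-0.5],
)

```text
t: 22.02
eef_pos: [577.7, -233.1, 145.2]
tool_rot: [-0.704, -0.041, 0.045, 0.707]
contact_force: [-5.0, 0.5, -5.0]
grip_width: 0.923
```

```bash
python3 -c "
from chk import *
chk();print(bot.sense()['contact_force'],bot.sense()['torque'])"
```

```text
F bed x,y,z [-6.9  1.1 -1.2] TCP bed [86.5  2.3 31.2]
150 L [-16.4 -55.8   0.5] R [-16.   58.8   0.9]
152 L [-14.9 -55.4   0.3] R [-14.6  58.7   0.8]
154 L [-13.3 -55.3   0.6] R [-13.1  58.5   0.8]
156 L [-11.5 -55.3   1.1] R [-11.2  58.3   1.4]
158 L [ -5.9 -53.1   7.3] R [-5.8 56.   7.5]
160 L [ -4.6 -53.    7.1] R [-4.4 55.7  7.3]
162 L [ -3.1 -52.7   7.3] R [-3.  55.8  7.5]
164 L [ -1.7 -52.1   7.3] R [-1.7 55.8  7.3]
166 L [ -0.4 -52.3   7.3] R [-0.4 55.5  7.2]
168 L [  1.  -52.8   7.3] R [ 1.1 55.6  7.3]
170 L [  2.8 -52.4   8.1] R [ 3.  55.3  8.4]
172 L [  4.3 -51.9   8.3] R [ 4.2 54.9  8.2]
174 L [  5.7 -51.8   8.4] R [ 5.6 55.2  8.1]
176 L [  6.9 -51.5   8.3] R [ 7.  55.   8.3]
178 L [  8.2 -51.5   8.2] R [ 8.2 54.9  8.1]
180 L [  9.5 -51.4   8.2] R [ 9.6 55.   8.3]
182 L [ 10.7 -51.4   8. ] R [10.9 54.7  8.2]
184 L [ 12.1 -51.    8.3] R [12.1 54.5  8.1]
200 22.4 [8.3 8.7 9.2]
220 34.6 [8.3 8.7 9.2]
240 46.2 [8.1 8.6 9.1]
255 54.5 [8.1 8.5 9.1]
[-5.68321046  1.46949064 -5.50800551] [ 0.53607247  1.07482848 -0.32907919]
```

Request:
send_rows(
  offset=[
    [-0.002,0.003,0],
    [-0.003,0.006,0],
    [-0.003,0.0095,0],
    [-0.003,0.0095,0],
  ],
  turn=[0,0,0,0],
  claw=[-0.5,-0.5,-0.5,-0.5],
)

```text
t: 22.58
eef_pos: [577.9, -233.0, 144.7]
tool_rot: [-0.704, -0.042, 0.044, 0.707]
contact_force: [-5.9, 2.8, 1.2]
grip_width: 0.926
```

```bash
python3 -c "
from chk import *
chk();print(bot.sense()['contact_force'],bot.sense()['torque'])"
```

```text
F bed x,y,z [-3.9  3.5  4.1] TCP bed [86.3  2.3 30.7]
150 L [-16.  -55.5   0.3] R [-15.9  58.7   0.4]
152 L [-14.5 -55.4   0.3] R [-14.2  58.5   0.7]
154 L [-13.3 -55.2  -0.1] R [-12.8  58.    0.6]
156 L [-10.9 -54.9   1.3] R [-10.8  58.    1.4]
158 L [ -5.5 -53.3   7.3] R [-5.4 56.   7.3]
160 L [ -4.2 -52.7   7.2] R [-3.9 56.3  7.6]
162 L [ -2.9 -52.5   7.2] R [-2.7 55.2  7.3]
164 L [ -1.4 -52.5   7.3] R [-1.4 55.6  7.3]
166 L [  0.1 -52.4   7.5] R [ 0.1 55.5  7.4]
168 L [  1.3 -52.3   7.3] R [ 1.3 55.1  7.2]
170 L [  2.6 -52.3   7.3] R [ 2.7 55.2  7.4]
172 L [  4.  -52.2   7.3] R [ 4.1 55.2  7.3]
174 L [  5.3 -51.9   7.3] R [ 5.4 54.8  7.4]
176 L [  6.6 -51.8   7.3] R [ 6.8 54.7  7.4]
178 L [  8.  -51.6   7.4] R [ 8.  55.   7.3]
180 L [  9.3 -51.6   7.4] R [ 9.4 54.9  7.5]
182 L [ 10.6 -51.3   7.3] R [10.5 54.6  7.2]
184 L [ 11.9 -51.3   7.4] R [11.9 54.3  7.2]
200 22.2 [7.5 8.  8.7]
220 34.4 [7.6 8.1 8.6]
240 46.0 [7.5 8.1 8.6]
255 54.4 [7.5 8.1 8.5]
[-6.43123719  2.04279988  1.09263551] [ 0.83059901  1.19813779 -0.35589082]
```

Request:
send_rows(
  offset=[
    [0,0,0],
    [0,0,0],
    [0,0,0],
    [0,0,0],
    [0,0,0],
  ],
  turn=[0,0,0,0,0],
  claw=[-0.85,-0.92,-1,-1,-1],
)

```text
t: 23.25
eef_pos: [579.4, -235.0, 145.0]
tool_rot: [0.706, 0.043, -0.042, -0.706]
contact_force: [0.3, 0.3, -0.5]
grip_width: 0.999
```

```bash
python3 -c "
from chk import *
p=chk();cv2.imwrite('pics/w18.png',p[:,:,::-1]);print(bot.sense()['contact_force'],bot.sense()['torque'])"
```

```text
F bed x,y,z [-0.1  0.2 -0.6] TCP bed [87.6  0.1 30.2]
150 L [-13.8 -57.9   0.6] R [-14.6  56.1  -0.6]
152 L [-12.4 -57.4   0.5] R [-13.7  56.   -1.4]
154 L [ -6.9 -55.4   6.6] R [-6.6 53.4  6.9]
156 L [ -5.1 -55.4   7.1] R [-5.  53.5  7.4]
158 L [ -3.7 -55.3   7.2] R [-3.6 53.5  7.4]
160 L [ -2.3 -55.    7.3] R [-2.3 53.2  7.3]
162 L [ -1.  -55.    7.1] R [-0.7 53.2  7.6]
164 L [  0.5 -55.2   7.3] R [ 0.5 52.6  7.4]
166 L [  2.  -54.7   7.6] R [ 2.  52.4  7.7]
168 L [  3.4 -54.3   7.8] R [ 3.4 52.4  7.8]
170 L [  4.7 -54.8   7.8] R [ 4.7 52.3  7.8]
172 L [  6.1 -54.    7.7] R [ 6.  52.4  7.7]
174 L [  7.2 -54.    7.5] R [ 7.6 52.   8.2]
176 L [  8.7 -54.    7.8] R [ 8.7 52.   7.8]
178 L [ 10.1 -53.6   7.9] R [10.1 52.3  7.9]
180 L [ 11.2 -53.8   7.7] R [11.3 51.6  7.8]
182 L [ 12.6 -53.6   7.9] R [12.6 51.6  7.7]
184 L [ 13.8 -53.3   7.7] R [13.9 51.5  7.8]
200 24.1 [7.9 8.6 9.1]
220 36.1 [7.9 8.5 9.1]
240 47.7 [8.  8.4 9. ]
255 56.0 [7.8 8.3 8.8]
[ 0.4288588  -0.27985852 -0.03584157] [-0.00520713 -0.00318947  0.02395484]
```

View pics/w18.png

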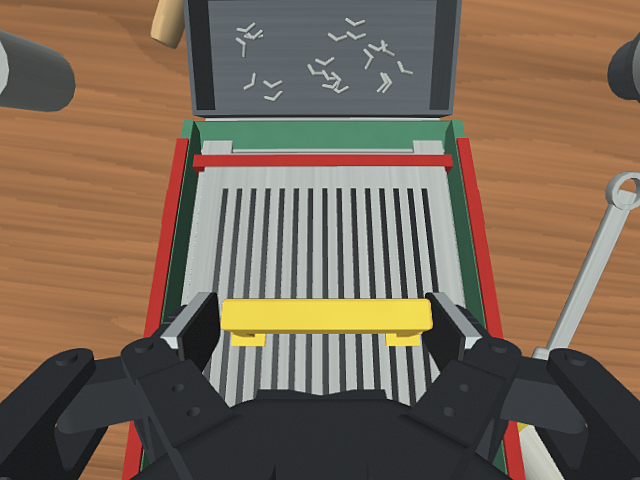

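Request:
send_rows(
  offset=[
    [0,0,0.005],
    [0,0,0.009],
    [0,0,0.009],
  ],
  turn=[0,0,0],
  claw=[-1,-1,-1],
)

```text
t: 23.68
eef_pos: [578.6, -232.5, 144.6]
tool_rot: [-0.706, -0.043, 0.043, 0.706]
contact_force: [0.6, 0.2, -0.1]
grip_width: 1.002
```

```bash
python3 -c "
from chk import *
fbed()
p,d=bot.camera('wrist');cv2.imwrite('pics/w19.png',p[:,:,::-1]);print(bot.sense()['contact_force'],bot.sense()['torque'])"
```

```text
F bed x,y,z [ 0.4  0.1 -0.4] TCP bed [86.9  2.7 30.2]
[-0.10565951 -0.21446523 -0.14261908] [-0.02168367 -0.00433891  0.03557789]
```

View pics/w19.png

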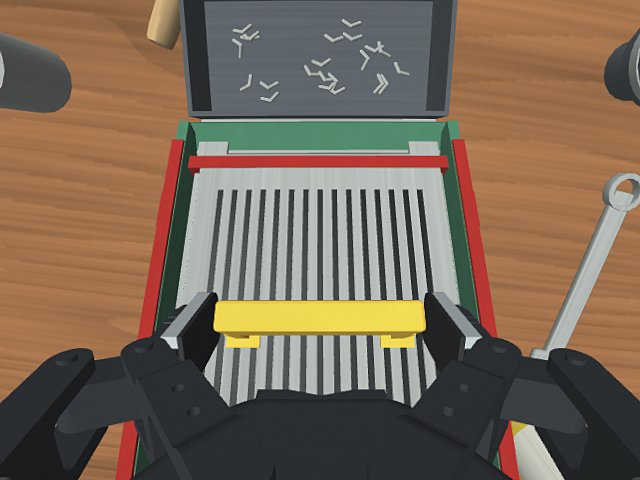

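Request:
send_rows(
  offset=[
    [0,-0.02,0],
    [0,-0.06,0],
    [0,-0.1,0],
    [0,-0.18,0],
    [0,-0.3,0],
    [0,-0.45,0],
    [0,-0.6,0],
    [0,-0.7,0],
    [0,-0.7,0],
  ],
  turn=[0,0,0,0,0,0,0,0,0],
  claw=[-1,-1,-1,-1,-1,-1,-1,-1,-1],
)

```text
t: 24.85
eef_pos: [579.6, -233.0, 322.9]
tool_rot: [0.707, 0.045, -0.041, -0.705]
contact_force: [0.1, 0.4, -0.2]
grip_width: 1.0
```

```bash
python3 -c "
from chk import *
fbed()
s=bot.sense();p,d=bot.camera('wrist');cv2.imwrite('pics/w20.png',p[:,:,::-1])
c=cam('wrist',s);C=cloud(c,d)
print(proj(c,[bed2w(x,y,6) for x,y in ((0,-76),(0,76),(90,0),(170,-70))]).round(0))
hsv=cv2.cvtColor(p,cv2.COLOR_RGB2HSV)
np.save('pics/w20d.npy',C)
"
```

```text
F bed x,y,z [ 0.   0.4 -0.3] TCP bed [190.    2.1 175.7]
[[250. 155.]
 [390. 155.]
 [320. 232.]
 [244. 313.]]
```

View pics/w20.png

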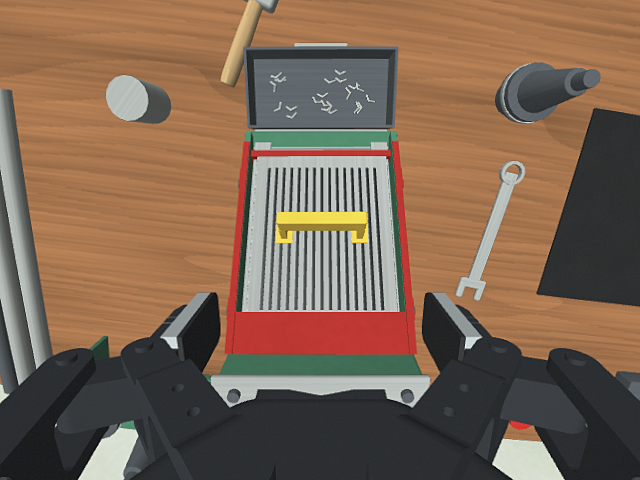

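```bash
python3 -c "
from chk import *
C=np.load('pics/w20d.npy')
B=np.array([[w2bed(C[r,x]) for x in range(640)] for r in range(145,320)])
for r in (152,153,155,157,159,161,163,165): print(r,B[r-145,300].round(1))
for (c0,c1) in ((255,263),(383,386)):
  for r in (170,200,240,280,305):
    print((c0,r),np.median(B[r-145,c0:c1],0).round(1))
p=cv2.imread('pics/w20.png');cv2.imwrite('pics/w20c.png',cv2.resize(p[140:330,225:415],None,fx=4,fy=3.1,interpolation=cv2.INTER_CUBIC))
"
```

```text
152 [ -3.3 -21.7   7.2]
153 [ -1.6 -21.6   7.8]
155 [  1.2 -21.5   8.1]
157 [  2.9 -21.5   6.9]
159 [  6.4 -21.4   8.4]
161 [  8.  -21.4   7.1]
163 [ 10.9 -21.3   7.6]
165 [ 14.4 -21.1   9.3]
(255, 170) [ 19.6 -65.2   8. ]
(255, 200) [ 54.9 -63.1   7.7]
(255, 240) [ 98.6 -60.3   7.7]
(255, 280) [138.9 -57.7   7.9]
(255, 305) [162.4 -56.4   7.5]
(383, 170) [19.7 68.1  8.1]
(383, 200) [54.9 66.2  7.9]
(383, 240) [98.6 63.3  8. ]
(383, 280) [138.9  61.2   8.4]
(383, 305) [162.2  59.8   7.3]
```

View pics/w20c.png

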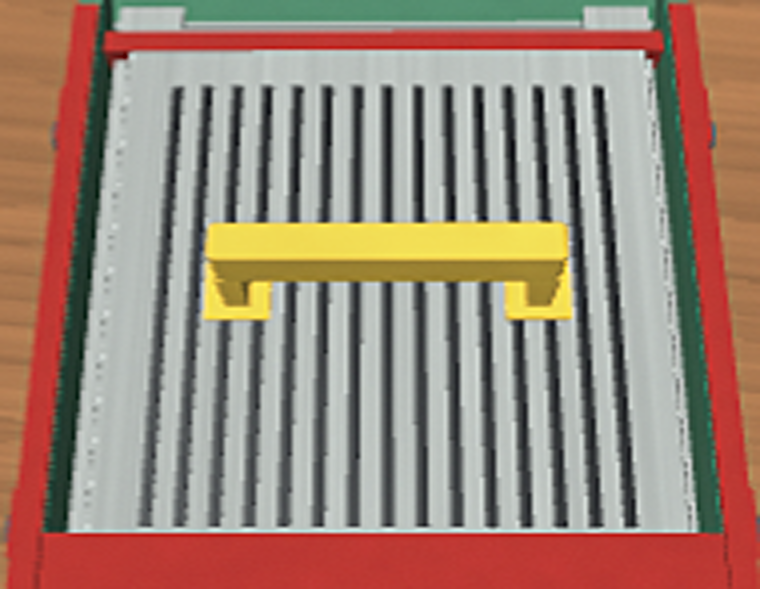

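```bash
python3 -c "
from h import *
print(bot.close_job())"
```

```text
the job is handed in; nothing more can be done
None
```

The screen is back in the bed under the red lip and behind the ledge, let go, and the job is handed in at about 25 s. No verdict came back.

**How it was done:** The tool can only turn about its own pointing axis. I therefore gripped the yellow bar by its two ends, 80 mm apart, instead of across the 12 mm as your text says. That let the screen swing between the pads.
1. I rested its upper edge on the bed and lowered the gripper until the screen lay about 12° off the bed.
2. I slid the upper edge under the lip and felt the bar at about 4 N. I estimate I pushed it in 3 to 4 mm.
3. I lowered the other edge. Partway down the screen looked short of clearing the ledge, so I pushed in a little more before finishing.
4. I eased the push off, opened the gripper and lifted straight up.

**Last checks:**
- **Seating:** The wrist camera's depth shows the screen flat and level with the ledge top to within about 0.5 mm. It lies against the ledge and between the side cheeks.
- **Grip:** The wrist force read about 0 N after opening, and the gripper was lifted clear.
- **Force:** The highest wrist force I read on the bed was about 18 N.
- **Other things on the bench:** I didn't measure them at the end. The arm gave no sign of touching any, and those visible in the last wrist picture look undisturbed.

**Disagreements:**
- My camera-based bed position was 1 to 3 mm off in height and about 1 mm sideways from what touch and later depth readings showed. I worked from those readings instead.
- On opening, the gripper sprang about 2 mm sideways. I re-centred it on the bar before lifting.

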